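# Touch a sprung two-prong tester to the gauge lines of a bar

## Task

Lay the brass bar with the two scribed lines across the stand, down in both white saddles, without dropping it, and let go. Then take the tweezer-like tester out of its holder by its two arms, squeeze its tips to the spacing of the two lines and, keeping it upright and clear of the stand, rest both tips lightly on the bar, one on each line. Hold it still there for at least two seconds and finish while still holding it so; leave the other things on the bench where they are.

Things in the scene. Friction and masses are not known exactly. Their poses are not given: they have to be found in the camera images.
- bar: The specimen: square brass bar 150 x 12 x 12 mm, about 0.18 kg, lying flat on the bench at the start, with two thin dark lines scribed all round it, 24 mm apart, 12 mm either side of its middle. Origin at the bar's centre (6 mm above the bench as it lies); x runs along the bar. All four long faces and both ends are alike.
- line_a (a point): The scribed line 12 mm from the middle towards the bar's +x end; the point is on the bar's centre line, 6 mm below its upper face.
- line_b (a point): The scribed line 12 mm from the middle towards the bar's -x end; the point is on the bar's centre line, 6 mm below its upper face.
- stand: The specimen stand, fixed to the bench: aluminium base rail 170 x 46 x 8 mm with two white ceramic saddles on it. Origin under the middle of the base, on the bench; x runs along the rail, in the direction in which the bar is to lie, z up. The bar's axis is 48 mm above the bench when it is seated.
- saddle_a: White ceramic saddle 55 mm from the stand's middle along its +x (18 mm thick along x, 34 mm wide). Its U groove, open at the top and both ends, is 18.8 mm wide, floor 42 mm above the bench, sides straight; its top is 50 mm above the bench. Origin at its foot, 8 mm above the bench.
- saddle_b: The like saddle 55 mm from the stand's middle along its -x.
- holder: Grey plastic holder block fixed to the bench, 60 (x) x 96 (y) x 30 mm tall, with one upright slot 13.5 x 62 mm (long side along y), floor 5 mm above the bench, in which the tester stands. Origin under its middle, on the bench.
- tester: Sprung two-prong tester, about 0.08 kg, standing tips down in the holder's slot, 117 mm tall: black heel housing (17 x 22 x 20 mm, small display on one face) on top, two black arms down from it ending in thin steel tips. Origin midway between the tips and level with them when the arms are at rest; z points up to the heel, y is the line along which the arms close.
- prong_l: Tester's arm on its +y side, flat, 10 mm wide (x), 6 mm thick; grip both arms 45 to 85 mm above the tips. It swings about a hinge line in the heel (its origin) 104 mm above the tips, 8 mm from the middle. Both arms always swing alike. Spring 1.6 N m/rad on each: pinched 55 mm above the tips it takes 4 N at a tip gap of 24 mm, nothing at 50 mm.
- prong_r: The like arm on the tester's -y side. At rest the tips are 50 mm apart and the arms measure 38 mm over their outsides 55 mm above the tips; at a tip gap of 24 mm, 26 mm there. Each mm of pinch 55 mm above the tips closes the gap by about 2.1 mm. Long flat fingers meet the 22 mm heel at a gap of about 16 mm.
- tip_l (a point): End of prong_l's steel tip (4 mm thick, rounded). At a tip gap of 24 mm it is 1.3 mm lower in the tester's frame than at rest.
- tip_r (a point): End of prong_r's steel tip (4 mm thick, rounded).
- cup_a: Bystander: clear plastic tumbler, 74 mm across, 100 mm tall, upright. Origin at the centre of its underside.
- cup_b: Bystander: clear plastic tumbler, 74 mm across, 100 mm tall, upright. Origin at the centre of its underside.
- beaker: Bystander: small glass beaker, 66 mm across, 75 mm tall, upright. Origin at the centre of its underside.
- jar: Bystander: white screw jar with a paper band, 56 mm across, 75 mm tall, upright. Origin at the centre of its underside.
- strip: Bystander: bare copper electrode strip lying flat, 90 x 22 x 4 mm. Origin at the centre of its underside.
- spatula: Bystander: double-ended steel lab spatula lying flat, 186 mm long. Origin at the centre of its underside.
Mind the look-alikes: they are no part of the job. There is more than one size of the bar; the one meant has the size given above.

How it is judged:
By the outcome, as a careful person would: the job done as asked, in the order asked, and still so for the second after the job is handed in, while the arm keeps its last pose, push and grip.
It also fails if it takes over 72 s, if anything falls off the work surface, if the arm or the gripper's body presses on something with over 40 N, if the wrist force passes 120 N, or if a joint passes its speed limit or range.

## Robot

A 6-joint arm with a two-finger parallel gripper is mounted at the origin on the work surface. World frame = base frame: x ahead of the robot, y to its left, z up, the work surface at z = 0. Lengths are in m, angles in rad, forces in N, time in s.
With the tool pointing down it reaches from about 0.325 to 1 m from the base axis. Payload 5.1 kg.
Tool frame: the origin (TCP) lies midway between the tips of the shut fingers; the grasp point (between the pads) lies manip.hold_point_z behind it (manip.hold_point_z is the distance from the TCP to the grasp point, in m); y points along the fingers, x is the direction in which the jaws open and shut, and the axes are right-handed (so a half turn about y gives the same grasp; the last joint's range is limited). The gripper opens to 85 mm and grips with 20 to 120 N. Pads are 22 mm wide; open, the fingers measure 114 mm over their backs; the gripper's body (76 mm by 85 mm) begins 54 mm behind the grasp point. The pads swing forward as they close: fully open they stand 13 mm farther back than shut.
Start: joints at [-1.391, 0.124, 1.65, -0, 1.367, -0.083], TCP at [0.169, -0.628, 0.231] pointing down, gripper open.
Joint ranges: [-2.61, 2.61], [-1.02, 2.33], [0.03, 2.71], [-1.35, 4.49], [0.32, 2.68], [-2.91, 2.91]. Speed limits (rad/s): [2.57, 2.57, 3.14, 3.14, 3.14, 3.14].

## Interface

Orientations are given as a rotation vector (axis times angle).
In Python, from plant import manip, camera, workorder, models gives the robot as it stands. The module is installed in compiled form; this text tells all that it offers.
- The arm moves only by the tool drive_tool, never from a script. Its argument "commands" is a list of rows, each a list of 7 numbers: the shift along the tool's x, y, z normalised to -1 to 1, where 1 is 10 cm, then the turn, a rotation vector about the tool's x, y, z normalised to -1 to 1, where 1 is 90 degrees, then the opening, from -1 (shut) to 1 (fully open). A call has 1 to 12 rows; each row shifts and turns the commanded pose from where the row before left it, along the tool's axes as they then stand; what a row does not reach is not made up. A row lasts 1/10 s, in which the tool goes at most 50 mm and 8.59 degrees, less where a joint would pass 70% of its speed; a pose out of reach is approached as far as the arm can. A call with a number of a shift or a turn outside -1 to 1 is refused whole. A call with a gripper value outside its range is refused whole. The fingers move at their own pace and stop on an object; "squeeze" is the grip in N (left out, the last holds). Time passes only in rows, so rows that do not move let the fingers close. It gives the time, the measured TCP pose, the force and the opening at its end, in the units of the state.
- manip.sense(): the state, without advancing time (a new reading comes with each control period).
- camera(name): name is "scene" or "top" or "wrist"; returns a dict with "image" (480x640x3 uint8, red, green, blue), "range_z" (480x640 float32, m along the optical axis (not along the pixel's ray), 0 where there is no reading), "mtx" (3x3 intrinsics, pixels), "pose" (4x4, takes a point from camera to world coordinates); the wrist camera has in their place "mount" (4x4, takes a point from camera to tool coordinates, whose origin is the TCP and whose axes are the tool frame's). Camera axes: x right, y down, z forward; pixel columns grow to the right and rows downward; lengths in m; the calibration is good to about 2 mm. The wrist camera is an equidistant fisheye: a pixel r from the principal point sees the ray r / f radians off the axis. A picture is of the moment at which its call begins: read the wrist's pose just before it.
- workorder.hand_in(): hands the job in, once; it reports no verdict.
Trained networks look in the newest picture that a camera, given by its name, has taken for a name from the list of things; names that differ only in an ending like _2 or _b are one class to them, and where a whole thing is asked for, a point or a joint stands for the part that bears it (a point fixed in the world has none). Each returns a list of dicts, best first, with "conf" (0 to 1); they miss things now and then, are a little off and sometimes report something else, mostly with a low value. They report only what shows in the picture. A call takes as long as a camera call. They do not tell look-alikes from the thing itself.
- models.spot_in(target, camera): "at" ([x, y, z] in m, in world coordinates, good to about 4 mm: the middle of the surface that is visible of it).
- models.masks_of(target, camera): "mask" (480x640 bool, what is visible of it).
- models.tip_of(target, camera): "at" ([x, y, z] in m, in world coordinates, good to about 4 mm: a listed point, or the origin of a listed thing).
The state is a dict: "time": time; "joint_positions": joint angles; "joint_velocities": joint speeds; "joint_efforts": joint torques, N m; "tcp_pos": TCP position; "orientation": TCP orientation; "ft_force": force on the tool from outside, world axes, zero at the start; "ft_torque": the same for the moment, N m; "finger_gap": finger opening in m.
Only numpy, scipy, OpenCV 4.12 (cv2) and the standard library are available. Lean on these libraries where they do the work, as an engineer would, in place of code of your own. Each camera call takes 0.05 s, during which the arm holds its last target. There are 200 camera calls.

## Working session

There is one attempt and no reset: what is moved stays moved. The work goes in short steps, Python scripts to look and compute and a tool call to move; the robot and the scene stay as the last step left them, time stands still between calls to the robot, and variables do not carry over. Pictures are saved under pics/ and viewed, about 8 in all and at most 12, crops included, and the job is handed in when it is done.

Besides the shell and the picture viewer there is one more tool, called after ">>>" as a command line: name --pt "numbers of a row" for each row, then --argument value for the rest. drive_tool: Moves the arm, as the interface text tells. Scaled input: -1 to 1 covers 10 cm each way for a shift and 90 degrees each way for a turn. Its arguments: {"type":"object","properties":{"commands":{"type":"array","items":{"type":"array","items":{"type":"number"}}},"squeeze":{"type":"number"}},"required":["commands"]}

```bash
mkdir -p pics
cat > h.py <<'E'
import numpy as np, cv2
from plant import manip, camera, workorder, models
from scipy.spatial.transform import Rotation as R
np.set_printoptions(precision=4,suppress=True)
def cloud(c):
    z=c["range_z"];v,u=np.mgrid[:480,:640];K=c["mtx"]
    p=np.stack([(u-K[0,2])/K[0,0]*z,(v-K[1,2])/K[1,1]*z,z],-1)
    return p@c["pose"][:3,:3].T+c["pose"][:3,3]
def save(n,im): cv2.imwrite(n,im[...,::-1])
def T(s):
    M=np.eye(4);M[:3,:3]=R.from_rotvec(s["orientation"]).as_matrix();M[:3,3]=s["tcp_pos"];return M
E
python3 - <<'E'
from h import *
s=manip.sense();print(s["tcp_pos"],s["orientation"],s["finger_gap"],s["ft_force"],manip.hold_point_z)
out=[]
for n in("top","scene"):
    c=camera(n);save(f"pics/{n}0.png",c["image"]);P=cloud(c);np.savez(f"{n}0.npz",P=P,im=c["image"],K=c["mtx"],pose=c["pose"])
    print(n,c["pose"][:3].round(3).tolist(),c["mtx"][0,0])
    for t in("bar","line_a","stand","saddle_a","holder","tester","tip_l","prong_l","cup_a","beaker","jar","strip","spatula"):
        for d in models.tip_of(t,n)[:4]: print(t,"tip",np.round(d["at"],3),round(d["conf"],2))
        if t in("bar","saddle_a","tester","stand","holder"):
          for d in models.masks_of(t,n)[:4]:
            m=d["mask"];q=P[m&(P[...,2]>-.01)];
            v,u=np.nonzero(m);r=cv2.minAreaRect(q[:,:2].astype(np.float32)) if len(q) else None
            print("   mask",t,round(d["conf"],2),"px",u.mean().round(),v.mean().round(),len(u),"med",np.median(q,0),"zmax",q[:,2].max(),"rect",r)
E
```

```text
[ 0.1687 -0.6271  0.2301] [-1.3207  1.0145 -1.012 ] 0.08530719083184855 [-1.0798 -0.8487  0.1531] 0.0187
top [[0.004, -0.981, 0.194, 0.253], [-1.0, -0.005, -0.005, -0.002], [0.005, -0.194, -0.981, 1.201]] 546.6972336010753
bar tip [0.435 0.393 0.007] 0.89
bar tip [0.181 0.342 0.011] 0.61
bar tip [0.493 0.028 0.006] 0.55
   mask bar 0.91 px 137.0 265.0 827 med [0.4309 0.3884 0.0163] zmax 1.2010030144144233 rect ((0.34780263900756836, 0.24819499254226685), (0.5266961455345154, 0.09053631126880646), 59.5496940612793)
   mask bar 0.77 px 302.0 239.0 396 med [0.4937 0.0288 0.0121] zmax 1.2010030144144233 rect ((0.40851813554763794, 0.024070022627711296), (0.31295257806777954, 0.03197420760989189), 3.622133731842041)
   mask bar 0.61 px 153.0 382.0 1051 med [0.1835 0.3387 0.0158] zmax 1.2010030144144233 rect ((0.23413187265396118, 0.22087597846984863), (0.13697440922260284, 0.4254453480243683), 22.783296585083008)
line_a tip [0.17  0.348 0.008] 0.97
line_a tip [0.415 0.384 0.009] 0.92
line_a tip [0.479 0.034 0.005] 0.88
line_a tip [0.503 0.027 0.006] 0.7
stand tip [ 0.577 -0.232  0.004] 0.
[... 4564 characters left out ...]
r 0.29 px 225.0 250.0 216 med [ 0.332  -0.1953  0.0059] zmax 0.8205611808249076 rect ((0.7246884107589722, -0.4131631851196289), (0.13401836156845093, 1.0270204544067383), 61.139549255371094)
tip_l tip [0.555 0.198 0.004] 0.63
tip_l tip [0.56  0.248 0.007] 0.52
prong_l tip [0.558 0.233 0.108] 0.53
prong_l tip [0.558 0.214 0.109] 0.52
cup_a tip [0.699 0.015 0.001] 0.63
cup_a tip [ 0.76   0.122 -0.004] 0.61
beaker tip [ 0.357 -0.398 -0.003] 0.79
beaker tip [0.56  0.224 0.002] 0.65
beaker tip [0.559 0.214 0.109] 0.3
jar tip [ 0.78  -0.103  0.002] 0.65
jar tip [0.558 0.212 0.11 ] 0.32
strip tip [0.337 0.212 0.004] 0.73
strip tip [ 0.356 -0.397 -0.   ] 0.57
spatula tip [ 0.334 -0.204 -0.001] 0.78
```

View pics/top0.png

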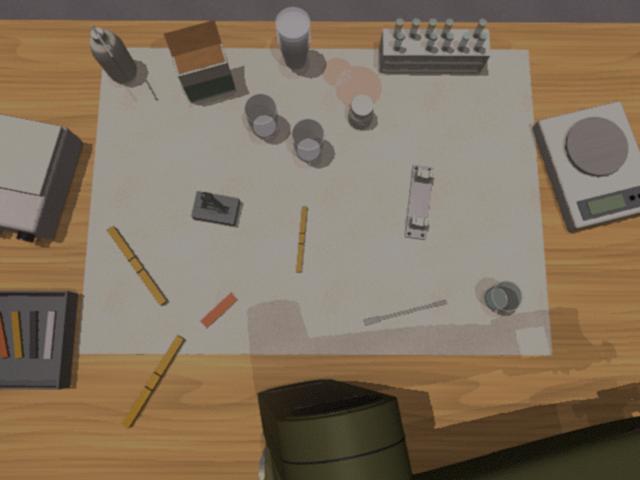

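View pics/scene0.png

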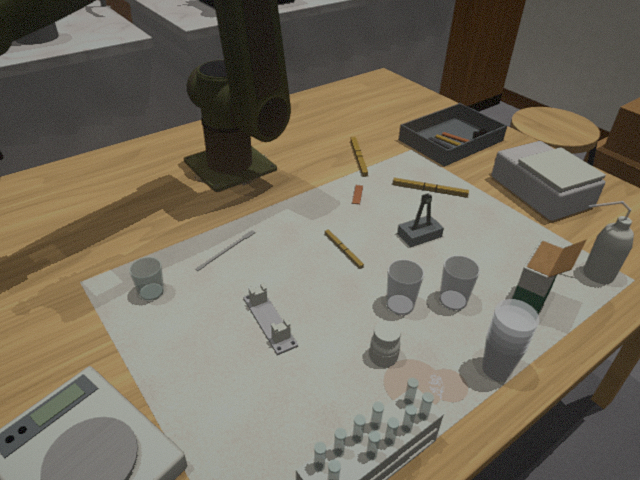

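The top view shows three brass bars: (302,239), (137,265) and (153,382). The stand is at (419,202), with saddles at (419,223) and (424,175). The holder and tester are at (215,208). The scene view agrees: bars at (343,248), (431,187) and (358,155), stand at (270,320), tester at (425,215). The bar at (302,239) looks shortest, so I'll measure all three lengths and crop it.

Run:
```python
from h import *
def meas(t,n,lo,hi):
    for d in models.masks_of(t,n)[:4]:
        q=P[d["mask"]];q=q[(q[:,2]>lo)&(q[:,2]<hi)]
        if len(q)<20: continue
        r=cv2.minAreaRect(q[:,:2].astype(np.float32)); 
        c0=q.mean(0);w,V=np.linalg.eigh(np.cov((q[:,:2]-c0[:2]).T));a=V[:,1];t1=(q[:,:2]-c0[:2])@a
        print(n,t,round(d["conf"],2),"c",np.array(r[0]),"size",np.array(r[1]),"pca deg",np.degrees(np.arctan2(a[1],a[0])).round(1),"L",np.ptp(t1),"z",np.median(q[:,2]))
for n in("top","scene"):
    c=camera(n);P=cloud(c)
    meas("bar",n,.007,.025);meas("stand",n,.004,.014);meas("saddle_a",n,.046,.06);meas("holder",n,.024,.036);meas("tester",n,.105,.13)
    q=P[(abs(P[...,0]-.494)<.12)&(abs(P[...,1]-.029)<.05)&(P[...,2]>.007)&(P[...,2]<.018)]
    print("box bar",cv2.minAreaRect(q[:,:2].astype(np.float32)))
z=np.load("top0.npz");im=z["im"]
A=cv2.resize(im[195:285,240:360],(800,600),interpolation=cv2.INTER_CUBIC)
save("pics/barcrop.png",A)
```

```text
top bar 0.79 c [0.4924 0.029 ] size [0.0121 0.1461] pca deg 175.4 L 0.14612734154985196 z 0.011962100275078047
top bar 0.74 c [0.4314 0.3903] size [0.2105 0.0178] pca deg -142.4 L 0.21045755361049098 z 0.016488023407736252
top bar 0.68 c [0.186  0.3377] size [0.0189 0.2085] pca deg 149.9 L 0.20856605104866832 z 0.016480900154362543
top stand 0.73 c [ 0.5802 -0.2355] size [0.0499 0.1718] pca deg 172.8 L 0.17176397626729212 z 0.008982361608763423
top stand 0.71 c [0.4928 0.0291] size [0.0121 0.1487] pca deg 175.1 L 0.14867331469762718 z 0.011323279733697733
top stand 0.7 c [ 0.6421 -0.2484] size [0.0413 0.0355] pca deg 147.9 L 0.04298533755213162 z 0.00969142733595696
top saddle_a 0.75 c [ 0.6343 -0.2427] size [0.0336 0.019 ] pca deg 81.7 L 0.03378464824626313 z 0.05053487440794213
top saddle_a 0.72 c [ 0.5254 -0.2275] size [0.0335 0.0172] pca deg 79.9 L 0.03343862267511093 z 0.05037457234402054
top holder 0.8 c [0.5586 0.2205] size [0.0975 0.0608] pca deg 86.5 L 0.10056747985444922 z 0.02997552634524836
top tester 0.57 c [0.559  0.2215] size [0.0233 0.0189] pca deg 80.7 L 0.0232491467
[... 708 characters left out ...]
769655463
scene saddle_a 0.8 c [ 0.5279 -0.2273] size [0.0348 0.0184] pca deg 83.3 L 0.034644282789746295 z 0.05141717576182503
scene saddle_a 0.45 c [ 0.3608 -0.3976] size [0.0581 0.0646] pca deg 166.6 L 0.0641787667120135 z 0.05363697891312519
scene holder 0.89 c [0.5615 0.2206] size [0.1004 0.0652] pca deg 71.5 L 0.10410737321181318 z 0.0316193448507327
scene holder 0.2 c [0.7706 0.1028] size [0.0612 0.0254] pca deg -148.8 L 0.061187512927719 z 0.029440182344519172
scene tester 0.6 c [0.561  0.2205] size [0.0199 0.0198] pca deg 52.9 L 0.021300813858462136 z 0.11841943154271134
box bar ((0.49274367094039917, 0.03542587533593178), (0.1905711591243744, 0.0714120864868164), 11.38150691986084)
```

View pics/barcrop.png

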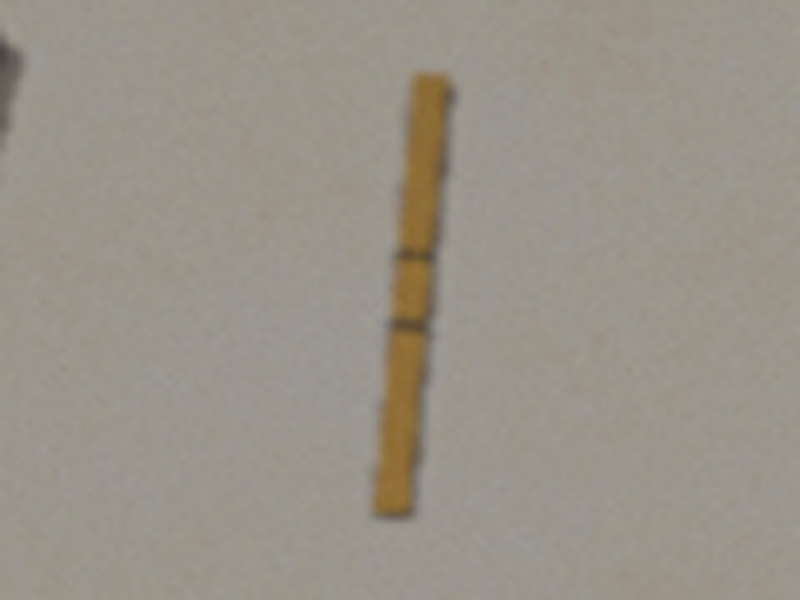

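The bar at top px (302,239) measures about 148 x 12 mm with its top at 12 mm, so it is the one meant. The bars at (137,265) and (153,382) measure about 210 x 18 mm and 16 mm tall, so they are look-alikes. The crop shows the two lines at (415,255) and (410,325). First I'll go over the stand and look with the wrist camera.

```bash
cat >> h.py <<'E'
def plan(p,ang,n=None,step=0.045):
    """rows to bring TCP to p, tool y down, tool x at world angle ang (deg, mod 180, nearest)"""
    s=manip.sense();M=T(s);x=M[:3,0];cur=np.degrees(np.arctan2(x[1],x[0]))
    a=np.radians(ang+180*round((cur-ang)/180));X=np.array([np.cos(a),np.sin(a),0]);Y=np.array([0,0,-1.]);G=np.stack([X,Y,np.cross(X,Y)],1)
    rv=R.from_matrix(M[:3,:3].T@G).as_rotvec();d=np.array(p)-M[:3,3]
    k=max(int(np.ceil(np.linalg.norm(d)/step)),int(np.ceil(np.degrees(np.linalg.norm(rv))/8.2)),1)
    k=n or k
    print("cur",M[:3,3],"ang",cur.round(2),"toolY",M[:3,1],"rows",k,"turn deg",np.degrees(rv),"q6",s["joint_positions"][5])
    for i in range(k):
        Rm=M[:3,:3]@R.from_rotvec(rv*i/k).as_matrix()
        print("[%s,G]"%",".join("%.4f"%v for v in np.r_[Rm.T@d/k*10,rv/k/(np.pi/2)]))
E
python3 -c "
from h import *
plan([.58,-.235,.26],82.4)
m=camera('wrist');print(m['mount'],m['mtx'])"
```

```text
cur [ 0.1688 -0.6277  0.2313] ang -74.94 toolY [ 0.      0.0001 -1.    ] rows 13 turn deg [-0.0003 22.6572 -0.0037] q6 -0.08258466250641674
[-0.2095,-0.0221,0.3839,-0.0000,0.0194,-0.0000,G]
[-0.2211,-0.0221,0.3773,-0.0000,0.0194,-0.0000,G]
[-0.2325,-0.0221,0.3704,-0.0000,0.0194,-0.0000,G]
[-0.2436,-0.0221,0.3632,-0.0000,0.0194,-0.0000,G]
[-0.2546,-0.0221,0.3556,-0.0000,0.0194,-0.0000,G]
[-0.2653,-0.0221,0.3477,-0.0000,0.0194,-0.0000,G]
[-0.2757,-0.0221,0.3395,-0.0000,0.0194,-0.0000,G]
[-0.2859,-0.0221,0.3309,-0.0000,0.0194,-0.0000,G]
[-0.2958,-0.0221,0.3221,-0.0000,0.0194,-0.0000,G]
[-0.3055,-0.0221,0.3129,-0.0000,0.0194,-0.0000,G]
[-0.3149,-0.0221,0.3035,-0.0000,0.0194,-0.0000,G]
[-0.3240,-0.0221,0.2938,-0.0000,0.0194,-0.0000,G]
[-0.3327,-0.0221,0.2838,-0.0000,0.0194,-0.0000,G]
[[ 1.     -0.0009  0.0015  0.0001]
 [-0.0017 -0.3125  0.9499 -0.1433]
 [-0.0004 -0.9499 -0.3125  0.0803]
 [ 0.      0.      0.      1.    ]] [[371.6483   0.     317.602 ]
 [  0.     371.6483 235.945 ]
 [  0.       0.       1.    ]]
```

>>> drive_tool --pt "-0.23 -0.024 0.415 0 0.021 0 1" --pt "-0.24 -0.024 0.409 0 0.021 0 1" --pt "-0.255 -0.024 0.4 0 0.021 0 1" --pt "-0.27 -0.024 0.39 0 0.021 0 1" --pt "-0.28 -0.024 0.382 0 0.021 0 1" --pt "-0.292 -0.024 0.373 0 0.021 0 1" --pt "-0.304 -0.024 0.363 0 0.021 0 1" --pt "-0.315 -0.024 0.354 0 0.021 0 1" --pt "-0.326 -0.024 0.344 0 0.021 0 1" --pt "-0.337 -0.024 0.333 0 0.021 0 1" --pt "-0.347 -0.024 0.322 0 0.021 0 1" --pt "-0.355 -0.024 0.312 0 0.021 0 1"

```text
time: 3.75
tcp_pos: [0.5819, -0.234, 0.2605]
orientation: [-1.143, 1.307, -1.308]
ft_force: [0.8, -0.4, 0.8]
finger_gap: 0.0853
```

```bash
cat >> h.py <<'E'
from scipy.optimize import least_squares
def wrist():
    s=manip.sense();c=camera("wrist");c["T"]=T(s)@c["mount"];return s,c
def wcloud(c):
    z=c["range_z"];v,u=np.mgrid[:480,:640];d=wdirs(c,u,v)
    p=d/d[...,2:]*z[...,None];return p@c["T"][:3,:3].T+c["T"][:3,3]
def wdirs(c,u,v):
    K=c["mtx"];a=(u-K[0,2])/K[0,0];b=(v-K[1,2])/K[1,1];r=np.hypot(a,b)+1e-12
    return np.stack([np.sin(r)*a/r,np.sin(r)*b/r,np.cos(r)],-1)
def wpix(c,p):
    q=(np.atleast_2d(p)-c["T"][:3,3])@c["T"][:3,:3];th=np.arctan2(np.hypot(q[:,0],q[:,1]),q[:,2]);ph=np.arctan2(q[:,1],q[:,0]);K=c["mtx"]
    return np.stack([K[0,2]+K[0,0]*th*np.cos(ph),K[1,2]+K[1,1]*th*np.sin(ph)],-1)
def onplane(c,u,v,z):
    d=wdirs(c,np.array(u,float),np.array(v,float))@c["T"][:3,:3].T;o=c["T"][:3,3];return o+d*((z-o[2])/d[...,2])[...,None]
def rects(P,t,n,lo,hi):
    for d in models.masks_of(t,n)[:3]:
        q=P[d["mask"]];q=q[(q[:,2]>lo)&(q[:,2]<hi)]
        if len(q)<20: continue
        r=cv2.minAreaRect(q[:,:2].astype(np.float32));v,u=np.nonzero(d["mask"])
        print(n,t,round(d["conf"],2),"px",u.mean().round(),v.mean().round(),"c",np.array(r[0]),"size",np.array(r[1]),"ang",round(r[2],1),"z",np.median(q[:,2]))
E
python3 - <<'E'
from h import *
s,c=wrist();save("pics/w1.png",c["image"]);P=wcloud(c);print(s["tcp_pos"],s["time"],s["finger_gap"],P[...,2][c["range_z"]>0].min())
rects(P,"saddle_a","wrist",.046,.054);rects(P,"stand","wrist",.004,.014)
plan([.493,.029,.2],85.2)
E
```

```text
[ 0.5819 -0.234   0.2605] 3.75 0.08533451633885163 -0.5850434920336384
wrist saddle_a 0.92 px 318.0 249.0 c [ 0.5255 -0.227 ] size [0.0339 0.0185] ang 82.3 z 0.050472782713512465
wrist saddle_a 0.6 px 318.0 147.0 c [ 0.6335 -0.2426] size [0.0332 0.0181] ang 82.3 z 0.05055734603766793
wrist stand 0.58 px 317.0 190.0 c [ 0.5795 -0.2343] size [0.0462 0.1704] ang 82.1 z 0.008697564580303963
cur [ 0.5822 -0.2335  0.2602] ang -97.38 toolY [ 0.0001 -0.     -1.    ] rows 7 turn deg [-0.0086 -2.5757  0.0015] q6 1.232530738030205
[-0.3556,0.0859,-0.1746,-0.0000,-0.0041,0.0000,G]
[-0.3567,0.0859,-0.1723,-0.0000,-0.0041,0.0000,G]
[-0.3578,0.0859,-0.1700,-0.0000,-0.0041,0.0000,G]
[-0.3589,0.0859,-0.1677,-0.0000,-0.0041,0.0000,G]
[-0.3599,0.0859,-0.1654,-0.0000,-0.0041,0.0000,G]
[-0.3610,0.0859,-0.1630,-0.0000,-0.0041,0.0000,G]
[-0.3620,0.0859,-0.1607,-0.0000,-0.0041,0.0000,G]
```

View pics/w1.png

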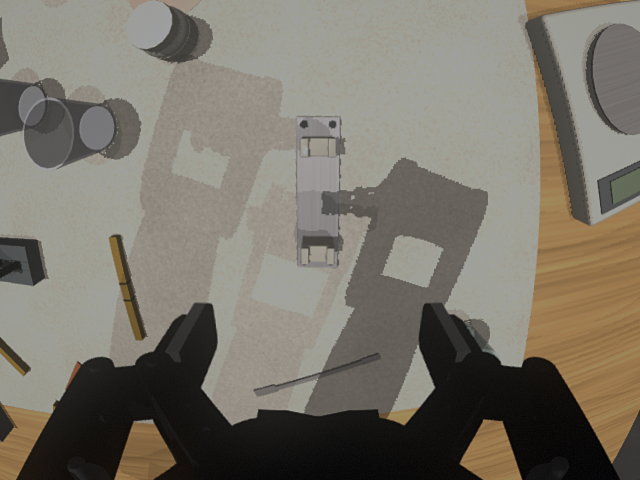

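The wrist view shows the stand centred at (318,190) with saddles at (318,249) and (318,147), and the bar at (127,287). The stand measures centre (0.5795, -0.2348) with its axis at -8.1°, which agrees with the top camera and the given sizes. Now to the bar.

>>> drive_tool --pt "-0.356 0.086 -0.175 0 -0.004 0 0.3" --pt "-0.357 0.086 -0.172 0 -0.004 0 0.3" --pt "-0.358 0.086 -0.17 0 -0.004 0 0.3" --pt "-0.359 0.086 -0.168 0 -0.004 0 0.3" --pt "-0.36 0.086 -0.165 0 -0.004 0 0.3" --pt "-0.361 0.086 -0.163 0 -0.004 0 0.3" --pt "-0.362 0.086 -0.161 0 -0.004 0 0.3" --pt "0 0 0 0 0 0 0.3"

```text
time: 4.7
tcp_pos: [0.4901, 0.0296, 0.1983]
orientation: [-1.169, 1.275, -1.27]
ft_force: [-0.6, -0.9, 0.1]
finger_gap: 0.0557
```

Run:
```python
from h import *
s,c=wrist();P=wcloud(c);print(s["tcp_pos"],s["time"],s["finger_gap"])
rects(P,"bar","wrist",.007,.018)
for t in("line_a","line_b"):
  for d in models.tip_of(t,"wrist")[:3]:print(t,np.round(d["at"],4),round(d["conf"],2))
save("pics/w2.png",c["image"])
q=P[(abs(P[...,0]-.493)<.1)&(abs(P[...,1]-.029)<.03)&(P[...,2]>.006)&(P[...,2]<.018)]
print(cv2.minAreaRect(q[:,:2].astype(np.float32)))
```

```text
[0.4901 0.0296 0.1983] 4.7 0.05565934673875963
wrist bar 0.68 px 315.0 201.0 c [0.4924 0.0309] size [0.0121 0.15  ] ang 85.4 z 0.012725917708642537
wrist bar 0.59 px 44.0 292.0 c [0.4204 0.3831] size [0.1827 0.0195] ang 37.6 z 0.016184306400013893
line_a [0.4438 0.4086 0.0111] 0.95
line_a [0.5052 0.0282 0.0074] 0.94
line_a [0.481  0.0292 0.0072] 0.81
line_b [0.4438 0.4086 0.0111] 0.95
line_b [0.5052 0.0282 0.0074] 0.94
line_b [0.481  0.0292 0.0072] 0.81
((0.4924112856388092, 0.030892105773091316), (0.01212417334318161, 0.15002800524234772), 85.35391998291016)
```

```bash
python3 -c "
from h import *
plan([.4925,.0303,.004],85.35,n=8)"
```

```text
cur [0.4931 0.0262 0.2005] ang -95.19 toolY [ 0.001  -0.0006 -1.    ] rows 8 turn deg [-0.0609 -0.5372  0.0265] q6 1.6060255564882897
[-0.0052,0.2456,-0.0014,-0.0001,-0.0007,0.0000,G]
[-0.0052,0.2456,-0.0014,-0.0001,-0.0007,0.0000,G]
[-0.0051,0.2456,-0.0013,-0.0001,-0.0007,0.0000,G]
[-0.0051,0.2456,-0.0013,-0.0001,-0.0007,0.0000,G]
[-0.0051,0.2456,-0.0013,-0.0001,-0.0007,0.0000,G]
[-0.0051,0.2456,-0.0012,-0.0001,-0.0007,0.0000,G]
[-0.0051,0.2456,-0.0012,-0.0001,-0.0007,0.0000,G]
[-0.0051,0.2456,-0.0012,-0.0001,-0.0007,0.0000,G]
```

>>> drive_tool --pt "-0.005 0.3 -0.001 0 -0.001 0 0.0" --pt "-0.005 0.3 -0.001 0 -0.001 0 0.0" --pt "-0.005 0.3 -0.001 0 -0.001 0 0.0" --pt "-0.005 0.3 -0.001 0 -0.001 0 0.0" --pt "-0.005 0.3 -0.001 0 -0.001 0 0.0" --pt "-0.005 0.2 -0.001 0 0 0 0.0" --pt "0 0.15 0 0 0 0 0.0" --pt "0 0.1 0 0 0 0 0.0" --pt "0 0 0 0 0 0 0.0" --pt "0 0 0 0 0 0 0.0" --squeeze 40

```text
time: 5.9
tcp_pos: [0.4931, 0.0298, 0.0055]
orientation: [-1.169, 1.269, -1.27]
ft_force: [-0.2, -0.8, -0.0]
finger_gap: 0.0424
```

>>> drive_tool --pt "0 0.02 0 0 0 0 -0.4" --pt "0 0 0 0 0 0 -0.8" --pt "0 0 0 0 0 0 -1" --pt "0 0 0 0 0 0 -1" --pt "0 0 0 0 0 0 -1" --pt "0 0 0 0 0 0 -1" --squeeze 50

```text
time: 6.5
tcp_pos: [0.4931, 0.0304, 0.0039]
orientation: [-1.169, 1.267, -1.269]
ft_force: [-0.9, -1.1, 6.4]
finger_gap: 0.0103
```

>>> drive_tool --pt "0 -0.1 0 0 0 0 -1" --pt "0 -0.3 0 0 0 0 -1" --pt "0 -0.4 0 0 0 0 -1" --pt "0 -0.2 0 0 0 0 -1" --pt "0 0 0 0 0 0 -1" --pt "0 0 0 0 0 0 -1" --pt "0 0 0 0 0 0 -1"

```text
time: 7.2
tcp_pos: [0.4906, 0.0306, 0.1007]
orientation: [-1.173, 1.272, -1.267]
ft_force: [-0.5, -0.8, -2.7]
finger_gap: 0.0103
```

Run:
```python
from h import *
s,c=wrist();P=wcloud(c);print(s["tcp_pos"],s["time"],s["finger_gap"],s["ft_force"])
z=s["tcp_pos"][2]
rects(P,"bar","wrist",z-.02,z+.03)
save("pics/w3.png",c["image"])
plan([.5795,-.2348,.12],82.0)
```

```text
[0.4906 0.0306 0.1007] 7.2 0.010304557408800381 [-0.4702 -0.7921 -2.6582]
wrist bar 0.72 px 318.0 265.0 c [0.4986 0.0296] size [0.0123 0.1328] ang 85.5 z 0.10938356015516752
wrist bar 0.18 px 30.0 187.0 c [0.5566 0.2084] size [0.0099 0.0042] ang 2.2 z 0.08333859452528455
cur [0.4907 0.0305 0.1007] ang -94.65 toolY [-0.004   0.0002 -1.    ] rows 7 turn deg [0.2293 3.3509 0.0142] q6 1.6048531667001873
[0.3675,-0.0281,0.1570,0.0004,0.0053,0.0000,G]
[0.3662,-0.0280,0.1601,0.0004,0.0053,0.0000,G]
[0.3649,-0.0280,0.1631,0.0004,0.0053,0.0000,G]
[0.3635,-0.0279,0.1662,0.0004,0.0053,0.0000,G]
[0.3621,-0.0278,0.1693,0.0004,0.0053,0.0000,G]
[0.3607,-0.0277,0.1723,0.0004,0.0053,0.0000,G]
[0.3592,-0.0276,0.1753,0.0004,0.0053,0.0000,G]
```

View pics/w3.png

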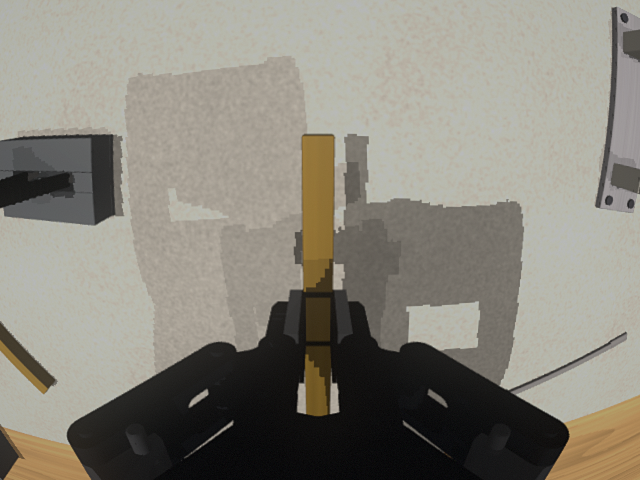

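The bar is held level, with its lines at (318,295) and (318,343) between the pads. Now over the stand.

>>> drive_tool --pt "0.367 -0.028 0.157 0 0.005 0 -1" --pt "0.366 -0.028 0.16 0 0.005 0 -1" --pt "0.365 -0.028 0.163 0 0.005 0 -1" --pt "0.364 -0.028 0.166 0 0.005 0 -1" --pt "0.362 -0.028 0.169 0 0.006 0 -1" --pt "0.36 -0.028 0.172 0 0.005 0 -1" --pt "0.359 -0.028 0.175 0 0.006 0 -1" --pt "0 0 0 0 0 0 -1" --pt "0 0 0 0 0 0 -1" --pt "0 0 0 0 0 0 -1" --pt "0 0 0 0 0 0 -1"

```text
time: 8.4
tcp_pos: [0.5805, -0.2333, 0.1217]
orientation: [-1.141, 1.312, -1.309]
ft_force: [-0.3, -0.5, -1.7]
finger_gap: 0.0101
```

Run:
```python
from h import *
s,c=wrist();P=wcloud(c);print(s["tcp_pos"],s["time"],s["finger_gap"],s["ft_force"])
z=s["tcp_pos"][2]
rects(P,"bar","wrist",z-.02,z+.03)
q=P[(P[...,2]>z-.005)&(P[...,2]<z+.02)&(P[...,0]>.60)&(P[...,0]<.70)&(abs(P[...,1]+.24)<.04)]
print(q.min(0),q.max(0));a=np.polyfit(q[:,0],q[:,1],1);print("bar fit ang",np.degrees(np.arctan(a[0])),"y at stand",np.polyval(a,.6343),np.polyfit(q[:,0],q[:,2],1))
rects(P,"saddle_a","wrist",.046,.054)
plan([.5795,-.2348,.065],82.0,n=4)
```

```text
[ 0.5805 -0.2333  0.1217] 8.4 0.01014662497522866 [-0.2915 -0.5125 -1.6992]
wrist bar 0.62 px 318.0 264.0 c [ 0.5885 -0.2348] size [0.0123 0.1328] ang 82.3 z 0.13035838219073181
[ 0.6    -0.2492  0.1178] [ 0.6546 -0.2304  0.1326]
bar fit ang -7.595048688024016 y at stand -0.24110464429319456 [-0.0144  0.1392]
wrist saddle_a 0.66 px 320.0 161.0 c [ 0.634  -0.2419] size [0.0339 0.0178] ang 81.9 z 0.050653562837780636
cur [ 0.581  -0.2337  0.1224] ang -97.92 toolY [-0.0002  0.0001 -1.    ] rows 4 turn deg [ 0.0123  0.0847 -0.0064] q6 1.2407588205663969
[0.0032,0.1436,-0.0033,0.0000,0.0002,-0.0000,G]
[0.0032,0.1436,-0.0033,0.0000,0.0002,-0.0000,G]
[0.0032,0.1436,-0.0033,0.0000,0.0002,-0.0000,G]
[0.0032,0.1436,-0.0033,0.0000,0.0002,-0.0000,G]
```

>>> drive_tool --pt "0.003 0.2 -0.004 0 0 0 -1" --pt "0.003 0.2 -0.004 0 0 0 -1" --pt "0.003 0.15 -0.004 0 0 0 -1" --pt "0.003 0.1 -0.002 0 0 0 -1" --pt "0 0.05 0 0 0 0 -1" --pt "0 0.02 0 0 0 0 -1" --pt "0 0 0 0 0 0 -1" --pt "0 0 0 0 0 0 -1" --pt "0 0 0 0 0 0 -1"

```text
time: 9.45
tcp_pos: [0.5802, -0.236, 0.0514]
orientation: [-1.139, 1.31, -1.312]
ft_force: [-0.2, -0.2, -1.7]
finger_gap: 0.0105
```

>>> drive_tool --pt "0 0.02 0 0 0 0 -1" --pt "0 0.01 0 0 0 0 -1" --pt "0 0 0 0 0 0 -1" --pt "0 0 0 0 0 0 -1"

```text
time: 9.85
tcp_pos: [0.5795, -0.2356, 0.0474]
orientation: [-1.14, 1.311, -1.311]
ft_force: [-0.1, 0.5, -1.2]
finger_gap: 0.0104
```

>>> drive_tool --pt "0 0.012 0 0 0 0 -1" --pt "0 0.01 0 0 0 0 -1" --pt "0 0 0 0 0 0 -1" --pt "0 0 0 0 0 0 -1"

```text
time: 10.25
tcp_pos: [0.5797, -0.2357, 0.0459]
orientation: [-1.14, 1.311, -1.311]
ft_force: [-2.4, 1.2, 3.1]
finger_gap: 0.0103
```

>>> drive_tool --pt "0 0.008 0 0 0 0 -1" --pt "0 0 0 0 0 0 -1" --pt "0 0 0 0 0 0 -0.85" --pt "0 0 0 0 0 0 -0.7" --pt "0 0 0 0 0 0 -0.5" --pt "0 0 0 0 0 0 -0.3" --pt "0 0 0 0 0 0 -0.2" --pt "0 0 0 0 0 0 -0.2"

```text
time: 11.05
tcp_pos: [0.5795, -0.2356, 0.0443]
orientation: [-1.14, 1.311, -1.311]
ft_force: [-0.1, 0.2, 0.6]
finger_gap: 0.0339
```

>>> drive_tool --pt "0 -0.1 0 0 0 0 -0.2" --pt "0 -0.3 0 0 0 0 -0.2" --pt "0 -0.4 0 0 0 0 -0.2" --pt "0 -0.4 0 0 0 0 -0.2" --pt "0 -0.3 0 0 0 0 -0.2" --pt "0 -0.1 0 0 0 0 -0.2" --pt "0 0 0 0 0 0 -0.2" --pt "0 0 0 0 0 0 -0.2" --pt "0 0 0 0 0 0 -0.2"

```text
time: 11.95
tcp_pos: [0.5783, -0.2351, 0.2016]
orientation: [-1.142, 1.315, -1.308]
ft_force: [-0.8, 0.1, -0.9]
finger_gap: 0.034
```

Run:
```python
from h import *
s,c=wrist();P=wcloud(c);print(s["tcp_pos"],s["time"],s["finger_gap"],s["ft_force"])
rects(P,"bar","wrist",.050,.060)
q=P[(P[...,2]>.051)&(P[...,2]<.060)&(abs(P[...,0]-.58)<.1)&(abs(P[...,1]+.235)<.03)]
print("bar top",np.median(q[:,2]),np.polyfit(q[:,0]-.58,q[:,2],1),cv2.minAreaRect(q[:,:2].astype(np.float32)))
rects(P,"saddle_a","wrist",.046,.0515)
for n in("wrist","top","scene"):
  if n!="wrist": c2=camera(n);print(n);rects(cloud(c2),"bar",n,.046,.062)
  for d in models.tip_of("line_a",n)[:4]:print(n,np.round(d["at"],4),round(d["conf"],2))
save("pics/w4.png",c["image"])
plan([.5586,.2205,.23],86)
```

```text
[ 0.5783 -0.2351  0.2016] 11.95 0.034034899656784336 [-0.8481  0.1064 -0.9267]
wrist bar 0.69 px 319.0 209.0 c [ 0.5794 -0.2363] size [0.0124 0.1495] ang 81.7 z 0.05471917103553353
bar top 0.05463813941737111 [-0.0008  0.0545] ((0.579654335975647, -0.23422254621982574), (0.033161088824272156, 0.14943774044513702), 81.91964721679688)
wrist saddle_a 0.79 px 315.0 268.0 c [ 0.5256 -0.2265] size [0.0334 0.0184] ang 82.1 z 0.050376634807270476
wrist saddle_a 0.76 px 314.0 147.0 c [ 0.6338 -0.2419] size [0.0333 0.0177] ang 81.9 z 0.05049297547155074
wrist [ 0.5879 -0.2386  0.0489] 0.81
wrist [0.2034 0.3322 0.0065] 0.76
wrist [0.1711 0.3506 0.0095] 0.65
wrist [ 0.5689 -0.2383  0.0508] 0.55
top
top [0.171  0.3455 0.0108] 0.8
top [0.4476 0.4025 0.0028] 0.67
top [0.1959 0.3282 0.0102] 0.63
top [0.418  0.3832 0.0078] 0.57
scene
scene bar 0.72 px 267.0 306.0 c [ 0.5807 -0.2368] size [0.0127 0.1498] ang 81.8 z 0.05523735986730688
scene [ 0.5909 -0.2348  0.0471] 0.88
scene [0.4155 0.3832 0.0073] 0.88
scene [0.1686 0.3487 0.0123] 0.76
scene [0.2018 0.3305 0.0055] 0.73
cur [ 0.5796 -0.2357  0.2045] ang -97.98 toolY [-0.  0. -1.] rows 11 turn deg [ 0.0004 -3.9848 -0.0017] q6 1.2381556843155859
[-0.4080,-0.0232,-0.0765,0.0000,-0.0040,-0.0000,G]
[-0.4085,-0.0232,-0.0739,0.0000,-0.0040,-0.0000,G]
[-0.4090,-0.0232,-0.0714,0.0000,-0.0040,-0.0000,G]
[-0.4094,-0.0232,-0.0688,0.0000,-0.0040,-0.0000,G]
[-0.4098,-0.0232,-0.0662,0.0000,-0.0040,-0.0000,G]
[-0.4103,-0.0232,-0.0636,0.0000,-0.0040,-0.0000,G]
[-0.4107,-0.0232,-0.0610,0.0000,-0.0040,-0.0000,G]
[-0.4110,-0.0232,-0.0584,0.0000,-0.0040,-0.0000,G]
[-0.4114,-0.0232,-0.0558,0.0000,-0.0040,-0.0000,G]
[-0.4117,-0.0232,-0.0532,0.0000,-0.0040,-0.0000,G]
[-0.4121,-0.0232,-0.0506,0.0000,-0.0040,-0.0000,G]
```

View pics/w4.png

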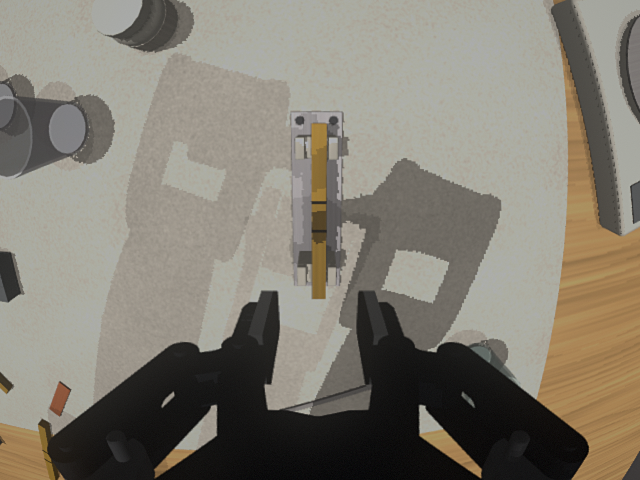

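The bar is seated in both saddles: its top is flat at 54.5 mm, it is centred at (0.5795, -0.236), and the lines show at (319,202) and (319,231). Now the tester.

>>> drive_tool --pt "-0.408 -0.023 -0.076 0 -0.004 0 0.5" --pt "-0.408 -0.023 -0.074 0 -0.004 0 0.5" --pt "-0.409 -0.023 -0.071 0 -0.004 0 0.5" --pt "-0.409 -0.023 -0.069 0 -0.004 0 0.5" --pt "-0.41 -0.023 -0.066 0 -0.004 0 0.5" --pt "-0.41 -0.023 -0.064 0 -0.004 0 0.5" --pt "-0.411 -0.023 -0.061 0 -0.004 0 0.5" --pt "-0.411 -0.023 -0.058 0 -0.004 0 0.5" --pt "-0.411 -0.023 -0.056 0 -0.004 0 0.5" --pt "-0.412 -0.023 -0.053 0 -0.004 0 0.5" --pt "-0.412 -0.023 -0.051 0 -0.004 0 0.5" --pt "0 0 0 0 0 0 0.5"

```text
time: 13.65
tcp_pos: [0.5582, 0.2246, 0.2305]
orientation: [-1.176, 1.257, -1.256]
ft_force: [0.8, -0.2, -0.4]
finger_gap: 0.0642
```

>>> drive_tool --pt "0 0 0 0 0 0 0.5" --pt "0 0 0 0 0 0 0.5" --pt "0 0 0 0 0 0 0.5"

```text
time: 13.95
tcp_pos: [0.5589, 0.2191, 0.2297]
orientation: [-1.175, 1.262, -1.262]
ft_force: [-0.3, 0.7, 0.6]
finger_gap: 0.0639
```

Run:
```python
from h import *
s,c=wrist();P=wcloud(c);print(s["tcp_pos"],s["time"],s["finger_gap"],s["ft_force"])
rects(P,"holder","wrist",.027,.034);rects(P,"tester","wrist",.115,.126);rects(P,"tester","wrist",.04,.1)
for (lo,hi) in((.116,.126),(.027,.033),(.05,.06),(.06,.07),(.07,.08),(.08,.09)):
  q=P[(P[...,2]>lo)&(P[...,2]<hi)&(abs(P[...,0]-.5586)<.06)&(abs(P[...,1]-.2205)<.065)]
  if len(q)>10: print(lo,len(q),q.mean(0),q.min(0),q.max(0),cv2.minAreaRect(q[:,:2].astype(np.float32)))
for t in("tester","tip_l","prong_l"):
  for d in models.tip_of(t,"wrist")[:3]:print(t,np.round(d["at"],4),round(d["conf"],2))
im=c["image"];save("pics/w5.png",cv2.resize(im[80:380,120:520],(800,600)))
```

```text
[0.5589 0.2191 0.2297] 13.95 0.06393748207091791 [-0.2761  0.6517  0.558 ]
wrist holder 0.82 px 314.0 198.0 c [0.5582 0.2218] size [0.0965 0.0607] ang 80.0 z 0.03071952691041996
0.116 710 [0.5597 0.2231 0.1216] [0.5496 0.2116 0.116 ] [0.5683 0.2347 0.1244] ((0.5587025880813599, 0.22323885560035706), (0.021894263103604317, 0.017571017146110535), 80.8111343383789)
0.027 4562 [0.5624 0.2212 0.0307] [0.5204 0.1696 0.027 ] [0.5954 0.2733 0.0329] ((0.5582699179649353, 0.22205907106399536), (0.0968792513012886, 0.06090361997485161), 79.79815673828125)
0.05 70 [0.5614 0.2224 0.0552] [0.5499 0.2021 0.0506] [0.5669 0.2441 0.06  ] ((0.558655321598053, 0.22328373789787292), (0.041759636253118515, 0.010930393822491169), 80.1356201171875)
0.06 63 [0.5615 0.2236 0.0644] [0.5506 0.2043 0.06  ] [0.5668 0.2425 0.07  ] ((0.5588070154190063, 0.2231658399105072), (0.03868338093161583, 0.010365835390985012), 80.25727844238281)
0.07 90 [0.5607 0.224  0.0748] [0.5521 0.2055 0.07  ] [0.566  0.2409 0.0799] ((0.5590661764144897, 0.22321823239326477), (0.0357399582862854, 0.009920512326061726), 82.59652709960938)
0.08 73 [0.5616 0.2227 0.0851] [0.5529 0.2068 0.0801] [0.566  0.2386 0.0898] ((0.5596663951873779, 0.22288453578948975), (0.03188316524028778, 0.008647617883980274), 79.49108123779297)
tester [0.5565 0.2176 0.1071] 0.19
tip_l [0.5606 0.2506 0.0076] 0.73
tip_l [0.5557 0.1989 0.0075] 0.56
prong_l [0.5525 0.2156 0.1107] 0.71
prong_l [0.5608 0.2296 0.1061] 0.51
```

View pics/w5.png

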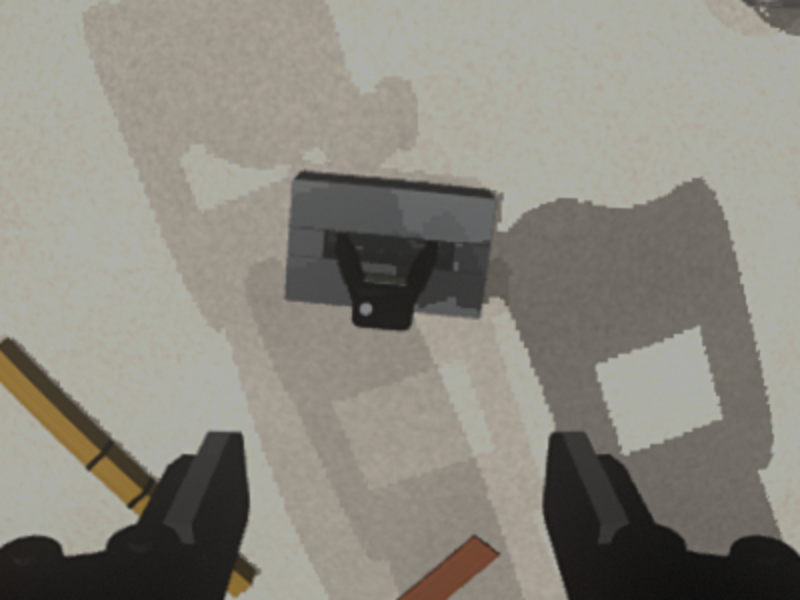

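The tester's heel is at (382,305) in the crop, its arms spread at (345,250) and (430,250), standing in the grey holder. Measured: middle (0.559, 0.223), closing axis at 80.3°, heel top 0.122 m, which matches 5 + 117 mm.

```bash
python3 -c "
from h import *
plan([.559,.2231,.145],80.3,n=4);plan([.559,.2231,.056],80.3,n=8)"
```

```text
cur [0.5588 0.22   0.2299] ang -94.06 toolY [ 0.  0. -1.] rows 4 turn deg [-0.0018  5.6379 -0.0019] q6 1.9274433543663494
[-0.0077,0.2121,0.0000,-0.0000,0.0157,-0.0000,G]
[-0.0077,0.2121,-0.0002,-0.0000,0.0157,-0.0000,G]
[-0.0077,0.2121,-0.0004,-0.0000,0.0157,-0.0000,G]
[-0.0077,0.2121,-0.0006,-0.0000,0.0157,-0.0000,G]
cur [0.5588 0.22   0.2299] ang -94.06 toolY [ 0.  0. -1.] rows 8 turn deg [-0.0018  5.6379 -0.0019] q6 1.9274433543663494
[-0.0038,0.2173,0.0000,-0.0000,0.0078,-0.0000,G]
[-0.0038,0.2173,-0.0000,-0.0000,0.0078,-0.0000,G]
[-0.0038,0.2173,-0.0001,-0.0000,0.0078,-0.0000,G]
[-0.0038,0.2173,-0.0001,-0.0000,0.0078,-0.0000,G]
[-0.0038,0.2173,-0.0002,-0.0000,0.0078,-0.0000,G]
[-0.0038,0.2173,-0.0002,-0.0000,0.0078,-0.0000,G]
[-0.0038,0.2173,-0.0003,-0.0000,0.0078,-0.0000,G]
[-0.0038,0.2173,-0.0003,-0.0000,0.0078,-0.0000,G]
```

>>> drive_tool --pt "-0.008 0.212 0 0 0.016 0 0.5" --pt "-0.008 0.212 0 0 0.016 0 0.5" --pt "-0.008 0.212 0 0 0.016 0 0.5" --pt "-0.008 0.212 -0.001 0 0.015 0 0.5" --pt "0 0 0 0 0 0 0.5" --pt "0 0 0 0 0 0 0.5" --pt "0 0 0 0 0 0 0.5" --pt "0 0 0 0 0 0 0.5"

```text
time: 15.1
tcp_pos: [0.5599, 0.2239, 0.1469]
orientation: [-1.122, 1.331, -1.333]
ft_force: [-0.9, -0.7, 0.1]
finger_gap: 0.064
```

Run:
```python
from h import *
s,c=wrist();P=wcloud(c)
for (lo,hi) in((.116,.126),(.06,.07)):
  q=P[(P[...,2]>lo)&(P[...,2]<hi)&(abs(P[...,0]-.5586)<.02)&(abs(P[...,1]-.2205)<.025)]
  if len(q)>10: print(lo,len(q),q.mean(0),q.min(0),q.max(0),cv2.minAreaRect(q[:,:2].astype(np.float32)))
plan([.559,.2231,.056],80.3,n=6)
```

```text
0.116 1397 [0.5603 0.2233 0.1213] [0.5495 0.2121 0.116 ] [0.5689 0.2352 0.1245] ((0.5591450333595276, 0.2234940230846405), (0.02157464064657688, 0.017356982454657555), 79.61767578125)
0.06 112 [0.5622 0.2242 0.0653] [0.5512 0.2043 0.06  ] [0.5665 0.243  0.07  ] ((0.5590479969978333, 0.22350558638572693), (0.03834710270166397, 0.009929206222295761), 81.22856140136719)
cur [0.5598 0.2238 0.1466] ang -99.69 toolY [ 0.0024  0.0007 -1.    ] rows 6 turn deg [-0.1303  0.0125 -0.0656] q6 2.0312174123930014
[0.0016,0.1511,-0.0014,-0.0002,0.0000,-0.0001,G]
[0.0015,0.1511,-0.0013,-0.0002,0.0000,-0.0001,G]
[0.0015,0.1511,-0.0013,-0.0002,0.0000,-0.0001,G]
[0.0015,0.1511,-0.0012,-0.0002,0.0000,-0.0001,G]
[0.0015,0.1511,-0.0012,-0.0002,0.0000,-0.0001,G]
[0.0014,0.1511,-0.0011,-0.0002,0.0000,-0.0001,G]
```

>>> drive_tool --pt "0.001 0.18 -0.002 0 0 0 0.4" --pt "0.001 0.18 -0.002 0 0 0 0.4" --pt "0.001 0.18 -0.001 0 0 0 0.4" --pt "0.001 0.18 -0.001 0 0 0 0.4" --pt "0.001 0.12 -0.001 0 0 0 0.4" --pt "0 0.06 0 0 0 0 0.4" --pt "0 0 0 0 0 0 0.3" --pt "0 0 0 0 0 0 0.1" --pt "0 0 0 0 0 0 0" --pt "0 0 0 0 0 0 0" --pt "0 0 0 0 0 0 0" --pt "0 0 0 0 0 0 0" --squeeze 25

```text
time: 16.35
tcp_pos: [0.5583, 0.2233, 0.0554]
orientation: [-1.124, 1.333, -1.333]
ft_force: [-1.0, -0.2, 0.4]
finger_gap: 0.0427
```

Run:
```python
from h import *
s,c=wrist();print(s["tcp_pos"],s["ft_force"],s["finger_gap"])
plan([.559,.2232,.056],80.3,n=1)
save("pics/w6.png",c["image"])
```

```text
[0.5583 0.2233 0.0554] [-1.0058 -0.1889  0.3525] 0.042659059120844514
cur [0.5582 0.2233 0.0552] ang -99.69 toolY [ 0.0003  0.0001 -1.    ] rows 1 turn deg [-0.017   0.0093 -0.0065] q6 2.031144078578202
[-0.0007,-0.0077,0.0077,-0.0002,0.0001,-0.0001,G]
```

View pics/w6.png

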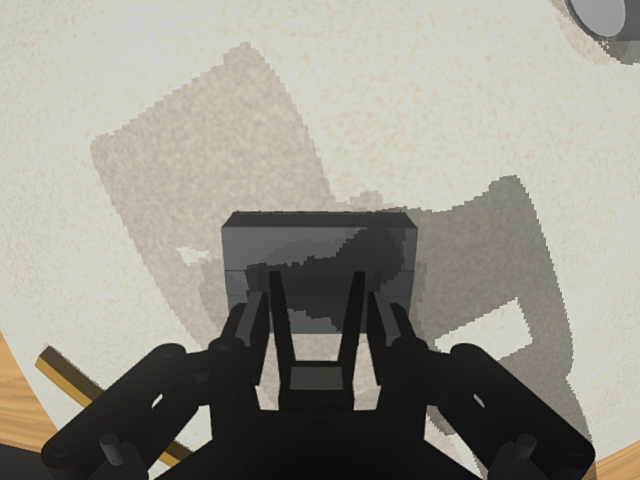

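The arms at (275,320) and (357,320) stand centred between the open pads, with the heel at (316,380) clear of the body. Closing gradually.

>>> drive_tool --pt "0 -0.005 0.006 0 0 0 -0.08" --pt "0 0 0 0 0 0 -0.16" --pt "0 0 0 0 0 0 -0.22" --pt "0 0 0 0 0 0 -0.28" --pt "0 0 0 0 0 0 -0.34" --pt "0 0 0 0 0 0 -0.38" --pt "0 0 0 0 0 0 -0.38" --pt "0 0 0 0 0 0 -0.38"

```text
time: 17.2
tcp_pos: [0.5587, 0.2231, 0.0555]
orientation: [-1.124, 1.333, -1.333]
ft_force: [-0.4, -0.7, 2.4]
finger_gap: 0.0265
```

Run:
```python
from h import *
s,c=wrist();print(s["tcp_pos"],s["ft_force"],s["finger_gap"])
for t in ("tip_l","tip_r","prong_l","tester"):
  for d in models.tip_of(t,"wrist")[:3]:print(t,np.round(d["at"],4),round(d["conf"],2))
```

```text
[0.5587 0.2231 0.0555] [-0.3833 -0.7434  2.4215] 0.026470315824071416
tip_l [0.5578 0.2353 0.0066] 0.92
tip_l [0.5591 0.2129 0.0047] 0.82
tip_r [0.5578 0.2353 0.0066] 0.92
tip_r [0.5591 0.2129 0.0047] 0.82
```

>>> drive_tool --pt "0 -0.05 0 0 0 0 -0.38" --pt "0 -0.1 0 0 0 0 -0.38" --pt "0 -0.15 0 0 0 0 -0.38" --pt "0 -0.2 0 0 0 0 -0.38" --pt "0 -0.2 0 0 0 0 -0.38" --pt "0 -0.2 0 0 0 0 -0.38" --pt "0 -0.2 0 0 0 0 -0.38" --pt "0 -0.1 0 0 0 0 -0.38" --pt "0 0 0 0 0 0 -0.38" --pt "0 0 0 0 0 0 -0.38" --pt "0 0 0 0 0 0 -0.38"

```text
time: 18.55
tcp_pos: [0.5579, 0.2229, 0.1741]
orientation: [-1.127, 1.334, -1.332]
ft_force: [0.1, 0.2, -0.8]
finger_gap: 0.0265
```

Run:
```python
from h import *
s,c=wrist();print(s["tcp_pos"],s["ft_force"],s["finger_gap"],s["time"])
for n in("wrist","top","scene"):
  if n!="wrist":c2=camera(n)
  for t in ("tip_l","tester"):
    for d in models.tip_of(t,n)[:3]:
      p=np.r_[d["at"],1];print(n,t,np.round(d["at"],4),round(d["conf"],2),"in tool",(np.linalg.inv(T(s))@p)[:3])
save("pics/w7.png",cv2.resize(c["image"][200:440,160:480],(800,600)))
np.savez("w7.npz",im=c["image"],z=c["range_z"])
```

```text
[0.5579 0.2229 0.1741] [ 0.0789  0.2269 -0.8403] 0.026508065166391526 18.55
wrist tip_l [0.556  0.2096 0.1244] 0.77 in tool [0.0134 0.0497 0.0005]
wrist tip_l [0.5602 0.2358 0.126 ] 0.64 in tool [-0.0132  0.048   0.0002]
top tester [ 0.7057  0.019  -0.0018] 0.55 in tool [0.1759 0.1756 0.1804]
scene tip_l [0.5592 0.2357 0.1237] 0.42 in tool [-0.0129  0.0503 -0.0008]
scene tip_l [0.5558 0.2101 0.1216] 0.42 in tool [0.0129 0.0525 0.0002]
scene tester [0.5583 0.2184 0.123 ] 0.76 in tool [0.0043 0.0511 0.0012]
scene tester [ 0.6345 -0.2418  0.0088] 0.38 in tool [0.445  0.1654 0.1541]
```

View pics/w7.png

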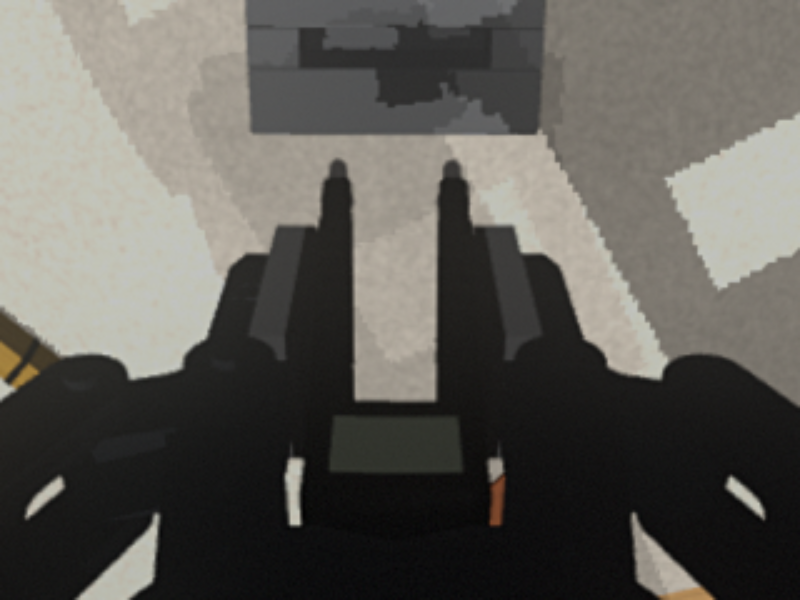

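The tester is held upright between the pads and clear of the holder, with its tips at crop (338,160) and (452,160). Next I'll measure the tip gap by intersecting the rays with the tool's mid plane.

```bash
cat >> h.py <<'E'
def tips(c,v0=None,show=True):
    """tip silhouettes: depth-segmented; returns tool-frame positions (on plane tool z=0) per row"""
    m=c["mount"];z=c["range_z"];v,u=np.mgrid[:480,:640];d=wdirs(c,u,v)
    p=d/d[...,2:]*z[...,None];p=p@m[:3,:3].T+m[:3,3]
    k=(z>0)&(p[...,1]>.015)&(p[...,1]<.062)&(abs(p[...,0])<.03)&(abs(p[...,2])<.012)
    out=[]
    for sgn in(-1,1):
        kk=k&(np.sign(p[...,0])==sgn);rows=np.unique(v[kk])
        ends=[]
        for r in rows[:14]:
            cs=u[r][kk[r]];dd=wdirs(c,np.array([cs.min()-.5,cs.mean(),cs.max()+.5]),np.full(3,float(r)))@m[:3,:3].T
            o=m[:3,3];t=(0-o[2])/dd[:,2];q=o+dd*t[:,None];ends.append((r,cs.mean(),q[0,0],q[1,0],q[2,0],q[1,1],np.median(p[r][kk[r]][:,2])))
        out.append(np.array(ends))
    return out
E
python3 - <<'E'
from h import *
s,c=wrist()
for a in tips(c): print(a[:12].round(4))
d=wdirs(c,np.array([295.2,340.8]),np.array([264.,264.]))@c["mount"][:3,:3].T;o=c["mount"][:3,3]
print(o+d*((0-o[2])/d[:,2])[:,None])
E
```

```text
[[264.     295.      -0.0138  -0.0124  -0.011    0.0507   0.0014]
 [265.     295.      -0.0138  -0.0124  -0.0109   0.0492   0.001 ]
 [266.     295.      -0.0142  -0.0123  -0.0103   0.0478   0.0011]
 [267.     295.      -0.0141  -0.0122  -0.0103   0.0463   0.0013]
 [268.     295.      -0.014   -0.0121  -0.0102   0.0449   0.0008]
 [269.     295.      -0.014   -0.012   -0.0101   0.0435   0.0011]
 [270.     295.      -0.0139  -0.012   -0.0101   0.0421   0.0018]
 [271.     294.      -0.0149  -0.0124  -0.01     0.0408   0.0044]
 [272.     294.      -0.0153  -0.0124  -0.0094   0.0394   0.0043]
 [273.     294.      -0.0152  -0.0123  -0.0093   0.0381   0.0044]
 [274.     294.      -0.0151  -0.0122  -0.0093   0.0368   0.0045]
 [275.     294.      -0.015   -0.0121  -0.0092   0.0355   0.0046]]
[[264.     340.5      0.0116   0.0133   0.015    0.0506   0.0009]
 [265.     340.5      0.0115   0.0132   0.0149   0.0491   0.0011]
 [266.     340.5      0.0109   0.0131   0.0153   0.0477   0.0009]
 [267.     340.5      0.0108   0.013    0.0152   0.0462   0.0011]
 [268.     340.5      0.0107   0.0129   0.0151   0.0448   0.0006]
 [269.     340.5      0.0107   0.0129   0.015    0.0434   0.0011]
 [270.     340.5      0.0106   0.0128   0.015    0.0421   0.0016]
 [271.     340.5      0.0105   0.0127   0.0149   0.0407   0.0041]
 [272.     341.       0.0099   0.0129   0.0158   0.0394   0.0044]
 [273.     341.       0.0099   0.0128   0.0157   0.038    0.0044]
 [274.     341.       0.0098   0.0127   0.0156   0.0367   0.0043]
 [275.     341.       0.0097   0.0126   0.0156   0.0354   0.0047]]
[[-0.0123  0.0507  0.    ]
 [ 0.0134  0.0506  0.    ]]
```

The tip gap is about 25.7 mm, so I need about 1 mm less at the jaws. Next the carry, in two legs, turning 92°.

Run:
```python
from h import *
plan([.565,-.01,.215],-54,n=10)
```

```text
cur [0.5587 0.2231 0.1754] ang -99.69 toolY [-0.0002 -0.     -1.    ] rows 10 turn deg [  0.0094 -45.6923   0.0002] q6 2.030714042565617
[0.2288,-0.0396,0.0454,0.0000,-0.0508,0.0000,G]
[0.2316,-0.0395,0.0271,0.0000,-0.0508,0.0000,G]
[0.2331,-0.0395,0.0085,0.0000,-0.0508,0.0000,G]
[0.2330,-0.0395,-0.0101,0.0000,-0.0508,0.0000,G]
[0.2315,-0.0396,-0.0286,0.0000,-0.0508,0.0000,G]
[0.2285,-0.0396,-0.0469,0.0000,-0.0508,0.0000,G]
[0.2240,-0.0396,-0.0650,0.0000,-0.0508,0.0000,G]
[0.2181,-0.0396,-0.0826,0.0000,-0.0508,0.0000,G]
[0.2108,-0.0396,-0.0997,0.0000,-0.0508,0.0000,G]
[0.2022,-0.0396,-0.1162,0.0000,-0.0508,0.0000,G]
```

>>> drive_tool --pt "0.229 -0.06 0.045 0 -0.051 0 -0.4" --pt "0.232 -0.06 0.027 0 -0.051 0 -0.4" --pt "0.233 -0.04 0.008 0 -0.051 0 -0.4" --pt "0.233 -0.04 -0.01 0 -0.051 0 -0.4" --pt "0.231 -0.04 -0.029 0 -0.051 0 -0.4" --pt "0.228 -0.04 -0.047 0 -0.051 0 -0.4" --pt "0.224 -0.04 -0.065 0 -0.051 0 -0.4" --pt "0.218 -0.03 -0.083 0 -0.051 0 -0.4" --pt "0.211 -0.03 -0.1 0 -0.051 0 -0.4" --pt "0.202 -0.02 -0.116 0 -0.051 0 -0.4" --pt "0 0 0 0 0 0 -0.4" --pt "0 0 0 0 0 0 -0.4"

```text
time: 20.25
tcp_pos: [0.5652, -0.01, 0.2156]
orientation: [-1.443, 0.734, -0.734]
ft_force: [0.3, -0.1, -0.3]
finger_gap: 0.0256
```

Run:
```python
from h import *
s,c=wrist();print(s["finger_gap"],s["time"],s["ft_force"])
a=tips(c);print(a[0][0],a[1][0])
plan([.5795,-.2362,.18],-8.1,n=10)
```

```text
0.025627794546061802 20.25 [ 0.3153 -0.0658 -0.3338]
[263.     296.      -0.0132  -0.0118  -0.0104   0.0512   0.0014] [263.     338.5      0.0111   0.0123   0.0134   0.0511   0.0014]
cur [ 0.5651 -0.0095  0.2154] ang -53.85 toolY [-0.0001  0.0005 -1.    ] rows 10 turn deg [ -0.02   -45.7508  -0.0219] q6 0.827665501530193
[0.1915,0.0353,-0.1221,-0.0000,-0.0508,-0.0000,G]
[0.1812,0.0353,-0.1370,-0.0000,-0.0508,-0.0000,G]
[0.1697,0.0353,-0.1510,-0.0000,-0.0508,-0.0000,G]
[0.1571,0.0354,-0.1640,-0.0000,-0.0508,-0.0000,G]
[0.1435,0.0354,-0.1760,-0.0000,-0.0508,-0.0000,G]
[0.1290,0.0354,-0.1869,-0.0000,-0.0508,-0.0000,G]
[0.1137,0.0354,-0.1966,-0.0000,-0.0508,-0.0000,G]
[0.0976,0.0354,-0.2051,-0.0000,-0.0508,-0.0000,G]
[0.0810,0.0354,-0.2122,-0.0000,-0.0508,-0.0000,G]
[0.0638,0.0354,-0.2180,-0.0000,-0.0508,-0.0000,G]
```

Gap is now about 24.1 mm. Second leg.

>>> drive_tool --pt "0.191 0.035 -0.122 0 -0.051 0 -0.4" --pt "0.181 0.035 -0.137 0 -0.051 0 -0.4" --pt "0.17 0.035 -0.151 0 -0.051 0 -0.4" --pt "0.157 0.035 -0.164 0 -0.051 0 -0.4" --pt "0.143 0.035 -0.176 0 -0.051 0 -0.4" --pt "0.129 0.035 -0.187 0 -0.051 0 -0.4" --pt "0.114 0.035 -0.197 0 -0.051 0 -0.4" --pt "0.098 0.035 -0.205 0 -0.051 0 -0.4" --pt "0.081 0.035 -0.212 0 -0.051 0 -0.4" --pt "0.064 0.035 -0.218 0 -0.049 0 -0.4" --pt "0 0 0 0 0 0 -0.4" --pt "0 0 0 0 0 0 -0.4"

```text
time: 21.5
tcp_pos: [0.5802, -0.2356, 0.1801]
orientation: [-1.567, 0.112, -0.111]
ft_force: [-0.1, -0.0, -0.4]
finger_gap: 0.0258
```

>>> drive_tool --pt "0 0 0 0 0 0 -0.4" --pt "0 0 0 0 0 0 -0.4"

```text
time: 21.7
tcp_pos: [0.5803, -0.2354, 0.1808]
orientation: [-1.568, 0.11, -0.11]
ft_force: [-0.0, 0.3, 0.2]
finger_gap: 0.0254
```

Run:
```python
from h import *
s,c=wrist();print(s["finger_gap"],s["time"],s["ft_force"])
a=tips(c);print(a[0][:4],a[1][:4])
P=wcloud(c);q=P[(P[...,2]>.0515)&(P[...,2]<.059)&(abs(P[...,0]-.58)<.1)&(abs(P[...,1]+.236)<.01)]
print("bar top",np.median(q[:,2]),cv2.minAreaRect(q[:,:2].astype(np.float32)))
save("pics/w8.png",cv2.resize(c["image"][150:390,160:480],(800,600)))
np.savez("w8.npz",im=c["image"],T=c["T"])
for d in models.tip_of("line_a","wrist")[:4]:print(np.round(d["at"],4),round(d["conf"],2))
plan([.5795,-.2362,.115],-8.1,n=5)
```

```text
0.02537828283152555 21.7 [-0.0097  0.259   0.1637]
[[259.     296.      -0.0131  -0.0123  -0.0114   0.0564   0.003 ]
 [260.     296.      -0.0136  -0.0122  -0.0107   0.0549   0.0031]
 [261.     296.      -0.0141  -0.0121  -0.0101   0.0534   0.0029]
 [262.     296.      -0.014   -0.012   -0.01     0.0519   0.0031]] [[259.     338.5      0.0118   0.0123   0.0129   0.0564   0.0031]
 [260.     339.5      0.0111   0.0128   0.0146   0.0549   0.003 ]
 [261.     339.       0.0105   0.0125   0.0145   0.0533   0.003 ]
 [262.     338.5      0.0104   0.0121   0.0138   0.0518   0.0031]]
bar top 0.0548405059229467 ((0.5793040990829468, -0.2359229177236557), (0.01988990604877472, 0.14973138272762299), 89.8792495727539)
[ 0.5889 -0.242   0.0463] 0.67
[ 0.5679 -0.2365  0.0463] 0.65
[ 0.3358 -0.2004  0.0001] 0.37
cur [ 0.5803 -0.2357  0.1808] ang -8.03 toolY [ 0.0004 -0.     -1.    ] rows 5 turn deg [-0.0004  0.0731  0.0205] q6 -0.33151212033576777
[-0.0015,0.1315,-0.0012,-0.0000,0.0002,0.0000,G]
[-0.0014,0.1315,-0.0012,-0.0000,0.0002,0.0000,G]
[-0.0014,0.1315,-0.0012,-0.0000,0.0002,0.0000,G]
[-0.0014,0.1315,-0.0012,-0.0000,0.0002,0.0000,G]
[-0.0014,0.1315,-0.0012,-0.0000,0.0002,0.0000,G]
```

View pics/w8.png

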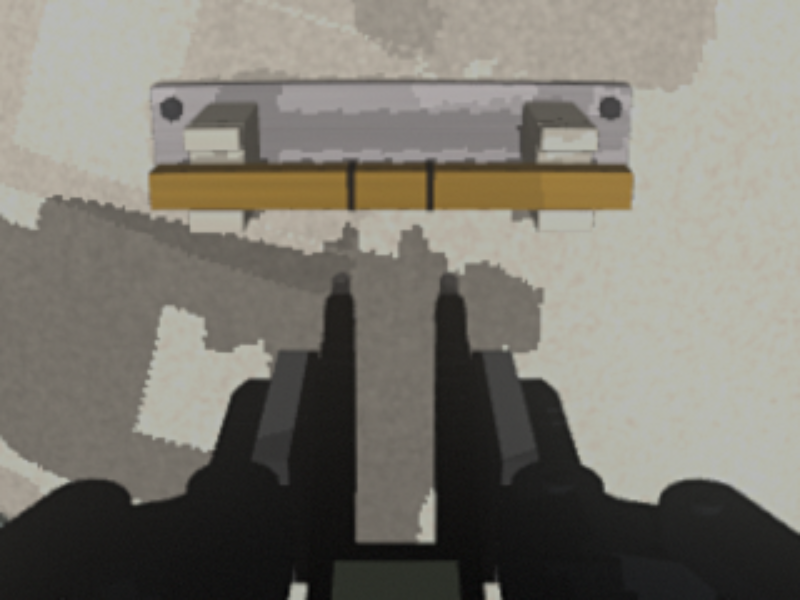

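The lines show at crop (351,185) and (430,185), the tips at (341,275) and (449,275). The tips appear to have moved about 2 mm towards the camera since pick-up, so I'll check the tester's tilt.

```bash
cat >> h.py <<'E'
def tilt(c):
    m=c["mount"];z=c["range_z"];v,u=np.mgrid[:480,:640];d=wdirs(c,u,v)
    p=(d/d[...,2:]*z[...,None])@m[:3,:3].T+m[:3,3]
    k=(z>0)&(p[...,1]>-.045)&(p[...,1]<.065)&(abs(p[...,0])<.0185)&(abs(p[...,2])<.014)
    q=p[k]
    for lo in np.arange(-.045,.06,.01):
        w=q[(q[:,1]>=lo)&(q[:,1]<lo+.01)]
        if len(w)>3: print("y %.3f n %d z med %.4f p90 %.4f  x %.4f..%.4f ymax %.4f"%(lo,len(w),np.median(w[:,2]),np.percentile(w[:,2],90),w[:,0].min(),w[:,0].max(),w[:,1].max()))
E
python3 - <<'E'
from h import *
s,c=wrist();print(s["time"],s["tcp_pos"]);tilt(c)
z=np.load("w7.npz");c["range_z"]=z["z"];print("before");tilt(c)
E
```

```text
21.8 [ 0.5803 -0.2357  0.1808]
y -0.045 n 1827 z med 0.0030 p90 0.0109  x -0.0185..0.0185 ymax -0.0350
y -0.035 n 1228 z med 0.0037 p90 0.0110  x -0.0185..0.0185 ymax -0.0250
y -0.025 n 1080 z med 0.0041 p90 0.0110  x -0.0185..0.0185 ymax -0.0150
y -0.015 n 755 z med 0.0046 p90 0.0108  x -0.0185..0.0184 ymax -0.0050
y -0.005 n 383 z med 0.0045 p90 0.0051  x -0.0184..0.0175 ymax 0.0049
y 0.005 n 288 z med 0.0048 p90 0.0053  x -0.0133..0.0137 ymax 0.0150
y 0.015 n 233 z med 0.0052 p90 0.0057  x -0.0139..0.0143 ymax 0.0249
y 0.025 n 147 z med 0.0054 p90 0.0058  x -0.0142..0.0141 ymax 0.0350
y 0.035 n 68 z med 0.0033 p90 0.0039  x -0.0132..0.0142 ymax 0.0449
y 0.045 n 35 z med 0.0030 p90 0.0033  x -0.0134..0.0138 ymax 0.0490
before
y -0.045 n 1765 z med 0.0049 p90 0.0108  x -0.0185..0.0185 ymax -0.0350
y -0.035 n 1168 z med 0.0050 p90 0.0110  x -0.0185..0.0185 ymax -0.0250
y -0.025 n 1019 z med 0.0049 p90 0.0110  x -0.0185..0.0184 ymax -0.0150
y -0.015 n 703 z med 0.0051 p90 0.0109  x -0.0185..0.0185 ymax -0.0050
y -0.005 n 329 z med 0.0044 p90 0.0050  x -0.0159..0.0137 ymax 0.0049
y 0.005 n 255 z med 0.0042 p90 0.0046  x -0.0138..0.0142 ymax 0.0150
y 0.015 n 200 z med 0.0039 p90 0.0043  x -0.0145..0.0148 ymax 0.0249
y 0.025 n 120 z med 0.0037 p90 0.0041  x -0.0147..0.0151 ymax 0.0317
y 0.035 n 64 z med 0.0007 p90 0.0012  x -0.0139..0.0148 ymax 0.0449
y 0.045 n 35 z med 0.0002 p90 0.0008  x -0.0141..0.0149 ymax 0.0488
```

Run:
```python
from h import *
s,c=wrist();P=wcloud(c)
k=(c["range_z"]>0)&(abs(P[...,2])<.012)&(abs(P[...,0]-.58)<.2)&(P[...,1]<-.08)&(P[...,1]>-.5)
k[300:]=False
q=P[k]
A=np.c_[q[:,:2]-q[:,:2].mean(0),np.ones(len(q))]
for _ in range(3):
    x=np.linalg.lstsq(A,q[:,2],rcond=None)[0];r=q[:,2]-A@x;g=abs(r)<.002;A,q=A[g],q[g]
print("bench slope x,y deg",np.degrees(x[:2]),"z",x[2],len(q),q.min(0),q.max(0))
for n in("scene","top"):
    c2=camera(n);P2=cloud(c2)
    for d in models.masks_of("tester",n)[:2]:
        w=P2[d["mask"]];w=w[(w[:,2]>.1)&(w[:,2]<.3)&(np.hypot(w[:,0]-.58,w[:,1]+.236)<.06)]
        if len(w)<20: continue
        rel=(w-s["tcp_pos"])@T(s)[:3,:3]
        print(n,d["conf"],len(w))
        for lo in np.arange(-.05,.06,.015):
            e=rel[(rel[:,1]>=lo)&(rel[:,1]<lo+.015)]
            if len(e)>3: print(" y %.3f n %d z %.4f..%.4f mean %.4f"%(lo,len(e),*np.percentile(e[:,2],[5,95]),e[:,2].mean()))
```

```text
bench slope x,y deg [-0.006  -0.1044] z 0.0014167093783387164 92009 [ 0.38   -0.3643 -0.0007] [ 0.78   -0.08    0.0036]
scene 0.64 134
 y -0.020 n 15 z -0.0120..-0.0047 mean -0.0079
 y -0.005 n 31 z -0.0078..0.0032 mean -0.0034
 y 0.010 n 43 z -0.0054..0.0028 mean -0.0019
 y 0.025 n 36 z -0.0045..0.0027 mean -0.0007
 y 0.040 n 7 z -0.0010..0.0025 mean 0.0011
```

```bash
cat >> h.py <<'E'
def lines(c,ztop=.0545):
    """scribed lines on bar: scan along the bar's top centre line in world, return dark minima (s along stand axis from ctr)"""
    g=cv2.cvtColor(c["image"],cv2.COLOR_RGB2GRAY).astype(np.float32);a=np.radians(-8.05);ax=np.array([np.cos(a),np.sin(a),0]);n=np.array([-ax[1],ax[0],0])
    ctr=np.array([.5795,-.2360,ztop]);S=np.arange(-.025,.025,.0002);res=[]
    for off in(0,.003,.004,.005):
        p=ctr+S[:,None]*ax+off*n;px=wpix(c,p).astype(np.float32)
        val=cv2.remap(g,px[:,0].reshape(1,-1),px[:,1].reshape(1,-1),cv2.INTER_LINEAR)[0]
        o=[]
        for h in(S<0,S>=0):
            w=np.clip(np.percentile(val[h],40)*.8-val[h],0,None);o.append((w*S[h]).sum()/max(w.sum(),1e-6))
        res.append(o)
        print("off",off,"lines s",np.array(o),"min",val[S<0].min(),val[S>=0].min(),"med",np.median(val))
    return ctr,ax,n
E
python3 - <<'E'
from h import *
s,c=wrist();ctr,ax,n=lines(c);M=T(s)
print("tcp along",(M[:3,3]-ctr)@ax,"across",(M[:3,3]-ctr)@n)
P=wcloud(c);q=P[(P[...,2]>.052)&(P[...,2]<.058)&(abs(P[...,0]-.58)<.035)&(abs((P-ctr)@n)<.012)]
e=(q-ctr)@n;print("bar across",np.percentile(e,[1,50,99]),"z",np.median(q[:,2]))
E
```

```text
off 0 lines s [-0.0124  0.0116] min 39.0 39.78125 med 115.075195
off 0.003 lines s [-0.0124  0.0115] min 39.73633 40.677734 med 115.65381
off 0.004 lines s [-0.0124  0.0116] min 40.552734 44.320312 med 119.625
off 0.005 lines s [-0.0124  0.0116] min 43.535156 43.276367 med 117.73047
tcp along 0.0006426036153622166 across -0.00038982676514734687
bar across [-0.0062  0.0004  0.0063] z 0.054744349049333785
```

The lines measure 24.0 mm apart, which fits. I'll apply the tilt correction, shift about -1.0 mm along the bar, and descend to about 9 mm above it.

>>> drive_tool --pt "-0.002 0.1 0.001 -0.006 0 0 -0.4" --pt "-0.002 0.15 0.001 -0.006 0 0 -0.4" --pt "-0.002 0.15 0.001 -0.005 0 0 -0.4" --pt "-0.002 0.12 0.002 0 0 0 -0.4" --pt "-0.002 0.08 0.002 0 0 0 -0.4" --pt "0 0.04 0 0 0 0 -0.4" --pt "0 0.02 0 0 0 0 -0.4" --pt "0 0 0 0 0 0 -0.4" --pt "0 0 0 0 0 0 -0.4" --pt "0 0 0 0 0 0 -0.4"

```text
time: 23.15
tcp_pos: [0.5795, -0.2371, 0.1153]
orientation: [-1.595, 0.112, -0.111]
ft_force: [-0.4, -1.0, 0.4]
finger_gap: 0.0258
```

```bash
cat > chk.py <<'E'
from h import *
s,c=wrist();M=T(s);print(s["time"],s["tcp_pos"],"gap",s["finger_gap"],"F",s["ft_force"],"toolY",M[:3,1])
ctr,ax,n=lines(c);tilt(c)
print("tcp along",(M[:3,3]-ctr)@ax,"across",(M[:3,3]-ctr)@n)
a=tips(c)
for b in a:
    print(b[:4,[0,1,2,3,4,5]])
    w=M[:3,3]+M[:3,:3]@np.array([b[:3,3].mean(),b[0,5],b[:3,6].mean()-.002]);print("tip: along",(w-ctr)@ax,"across",(w-ctr)@n,"z",w[2])
import sys
if len(sys.argv)>1: save(sys.argv[1],cv2.resize(c["image"][190:340,220:420],(800,600),interpolation=cv2.INTER_CUBIC))
E
python3 chk.py pics/w9.png
```

```text
23.15 [ 0.5795 -0.2371  0.1153] gap 0.02583369443224542 F [-0.4495 -1.0063  0.3744] toolY [-0.0025 -0.027  -0.9996]
off 0 lines s [-0.0123  0.0116] min 32.25 30.136719 med 113.10156
off 0.003 lines s [-0.0124  0.0117] min 32.041016 31.25 med 99.825195
off 0.004 lines s [-0.0124  0.0117] min 31.507812 32.625 med 100.21387
off 0.005 lines s [-0.0123  0.0117] min 32.25 31.433594 med 101.2583
y -0.045 n 1826 z med 0.0030 p90 0.0109  x -0.0185..0.0185 ymax -0.0350
y -0.035 n 1225 z med 0.0037 p90 0.0110  x -0.0185..0.0185 ymax -0.0250
y -0.025 n 1085 z med 0.0040 p90 0.0109  x -0.0185..0.0185 ymax -0.0150
y -0.015 n 758 z med 0.0047 p90 0.0109  x -0.0184..0.0185 ymax -0.0050
y -0.005 n 377 z med 0.0045 p90 0.0052  x -0.0179..0.0159 ymax 0.0049
y 0.005 n 283 z med 0.0048 p90 0.0052  x -0.0134..0.0137 ymax 0.0150
y 0.015 n 244 z med 0.0051 p90 0.0057  x -0.0139..0.0143 ymax 0.0250
y 0.025 n 140 z med 0.0052 p90 0.0058  x -0.0141..0.0142 ymax 0.0332
y 0.035 n 66 z med 0.0032 p90 0.0038  x -0.0134..0.0142 ymax 0.0450
y 0.045 n 35 z med 0.0027 p90 0.0034  x -0.0134..0.0143 ymax 0.0491
y 0.055 n 1315 z med 0.0037 p90 0.0085  x -0.0185..0.0183 ymax 0.0650
tcp along 0.00012999525025514063 across -0.0010859489872680687
[[241.     271.      -0.031   -0.0306  -0.0303   0.0883]
 [242.     293.2     -0.0334  -0.0157   0.0002   0.0863]
 [243.     291.5     -0.0338  -0.0167   0.0002   0.0843]
 [244.     291.5     -0.0335  -0.0166   0.0002   0.0824]]
tip: along -0.020792956002234426 across 0.003268230976468394 z 0.02686195575535799
[[242.     342.8222   0.0002   0.0168   0.0337   0.0863]
 [243.     343.       0.0002   0.0168   0.0335   0.0843]
 [244.     343.       0.0002   0.0166   0.0332   0.0824]
 [245.     343.38     0.0002   0.0168   0.033    0.0804]]
tip: along 0.016966270852707913 across 0.002874206489095657 z 0.028953011614170854
```

View pics/w9.png

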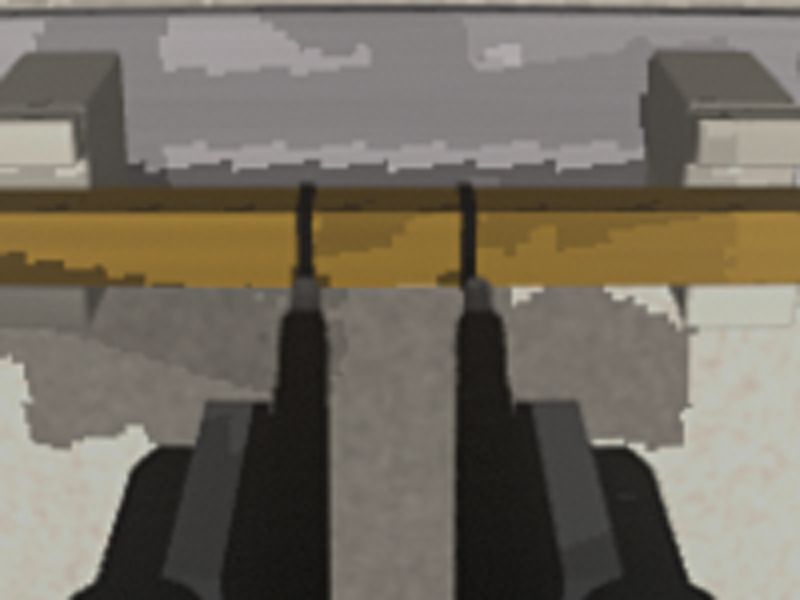

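Left tip at crop (305,285) and right tip at (478,285); the lines meet the near edge at (305,285) and (467,285). I'll refine tips against lines in metres.

```bash
sed -i 's/(p\[...,1\]<.062)&(abs(p\[...,0\])<.03)/(p[...,1]<.0515)\&(abs(p[...,0])<.02)\&(abs(p[...,0])>.006)/' h.py
sed -i 's/^ctr,ax,n=lines(c);tilt(c)/ctr,ax,n=lines(c)/; s/b\[:4,\[0,1,2,3,4,5\]\]/b[:6]/' chk.py; python3 chk.py | grep -v off
python3 - <<'E'
from h import *
s,c=wrist();m=c["mount"]
g=cv2.cvtColor(c["image"],cv2.COLOR_RGB2GRAY)
for r in range(256,276,2): print(r,g[r,284:306].tolist(),g[r,328:350].tolist())
# ray x at depth plane z=+0.0007 (tip axis) for sample px
E
```

```text
23.2 [ 0.5794 -0.237   0.1152] gap 0.025658820162340112 F [ 0.9177  0.1142 -0.6203] toolY [-0.0027 -0.027  -0.9996]
tcp along 2.8465028442424576e-05 across -0.001040775236507777
[[259.     296.      -0.0126  -0.0123  -0.012    0.0564   0.0033]
 [260.     296.      -0.0136  -0.0122  -0.0107   0.0548   0.0026]
 [261.     296.5     -0.0135  -0.0118  -0.0101   0.0533   0.0031]
 [262.     296.      -0.014   -0.012   -0.01     0.0518   0.003 ]
 [263.     296.      -0.0139  -0.0119  -0.01     0.0503   0.0029]
 [264.     296.      -0.0138  -0.0119  -0.0099   0.0489   0.0032]]
tip: along -0.012001572709959132 across -0.0015562436257959588 z 0.0588219389043465
[[259.     339.       0.0123   0.0126   0.0129   0.0564   0.003 ]
 [260.     339.5      0.0111   0.0128   0.0146   0.0548   0.003 ]
 [261.     339.       0.0105   0.0125   0.0145   0.0533   0.0028]
 [262.     338.5      0.0104   0.0121   0.0138   0.0518   0.0028]
 [263.     339.5      0.0103   0.0126   0.0149   0.0503   0.0027]
 [264.     339.5      0.0103   0.0125   0.0148   0.0488   0.003 ]]
tip: along 0.012737172852335424 across -0.00
[... 1366 characters left out ...]
, 118] [110, 111, 111, 113, 113, 114, 108, 76, 35, 31, 31, 33, 34, 31, 31, 48, 76, 100, 114, 114, 113, 114]
270 [103, 103, 103, 104, 105, 91, 57, 29, 25, 31, 28, 30, 31, 28, 27, 24, 33, 85, 107, 102, 102, 103] [111, 112, 110, 111, 110, 100, 71, 29, 26, 30, 30, 31, 28, 30, 29, 27, 29, 65, 110, 115, 113, 114]
272 [104, 102, 102, 105, 107, 82, 47, 28, 29, 29, 30, 30, 32, 27, 28, 25, 26, 53, 87, 103, 101, 100] [114, 114, 114, 115, 114, 98, 57, 27, 28, 29, 31, 32, 29, 32, 28, 28, 29, 52, 94, 114, 112, 111]
274 [98, 94, 94, 100, 107, 75, 37, 25, 29, 27, 30, 29, 29, 29, 29, 25, 26, 58, 89, 104, 102, 97] [116, 115, 114, 114, 113, 93, 42, 25, 28, 29, 29, 28, 30, 29, 30, 29, 27, 43, 81, 121, 119, 114]
```

>>> drive_tool --pt "-0.003 0.01 0.007 0 0 0 -0.4" --pt "-0.003 0.01 0.007 0 0 0 -0.4" --pt "0 0.01 0 0 0 0 -0.4" --pt "0 0.01 0 0 0 0 -0.4" --pt "0 0 0 0 0 0 -0.4" --pt "0 0 0 0 0 0 -0.4" --pt "0 0 0 0 0 0 -0.4" --pt "0 0 0 0 0 0 -0.4"

```text
time: 24.1
tcp_pos: [0.5787, -0.2355, 0.1106]
orientation: [-1.595, 0.112, -0.11]
ft_force: [0.2, -0.3, -1.3]
finger_gap: 0.0256
```

```bash
python3 chk.py pics/w10.png
```

```text
24.1 [ 0.5787 -0.2355  0.1106] gap 0.025612165385577552 F [ 0.2371 -0.2766 -1.3217] toolY [-0.0036 -0.0265 -0.9996]
off 0 lines s [-0.0124  0.0111] min 31.269531 30.134766 med 114.46094
off 0.003 lines s [-0.0123  0.0116] min 35.688477 29.611328 med 106.67676
off 0.004 lines s [-0.0123  0.0117] min 34.296875 33.5625 med 100.30859
off 0.005 lines s [-0.0124  0.0117] min 36.473633 34.625 med 102.53223
tcp along -0.0008805680264931255 across 0.0003905272283846736
[[259.     296.      -0.0126  -0.0123  -0.012    0.0564   0.0031]
 [260.     296.      -0.0136  -0.0122  -0.0107   0.0548   0.0029]
 [261.     296.5     -0.0135  -0.0118  -0.0101   0.0533   0.0029]
 [262.     296.      -0.014   -0.012   -0.01     0.0518   0.0029]
 [263.     296.      -0.0139  -0.0119  -0.01     0.0503   0.003 ]
 [264.     296.      -0.0138  -0.0119  -0.0099   0.0489   0.0031]]
tip: along -0.012965889243943202 across -0.00013646191890947092 z 0.05416437735561161
[[259.     339.       0.0123   0.0126   0.0129   0.0564   0.0031]
 [260.     339.5      0.0111   0.0128   0.0146   0.0548   0.003 ]
 [261.     339.       0.0105   0.0125   0.0145   0.0533   0.0026]
 [262.     338.5      0.0104   0.0121   0.0138   0.0518   0.0028]
 [263.     339.5      0.0103   0.0126   0.0148   0.0503   0.0026]
 [264.     339.7143   0.0103   0.0126   0.0148   0.0488   0.0028]]
tip: along 0.011772999295677147 across -0.0002082446017027762 z 0.05419767766743056
```

View pics/w10.png

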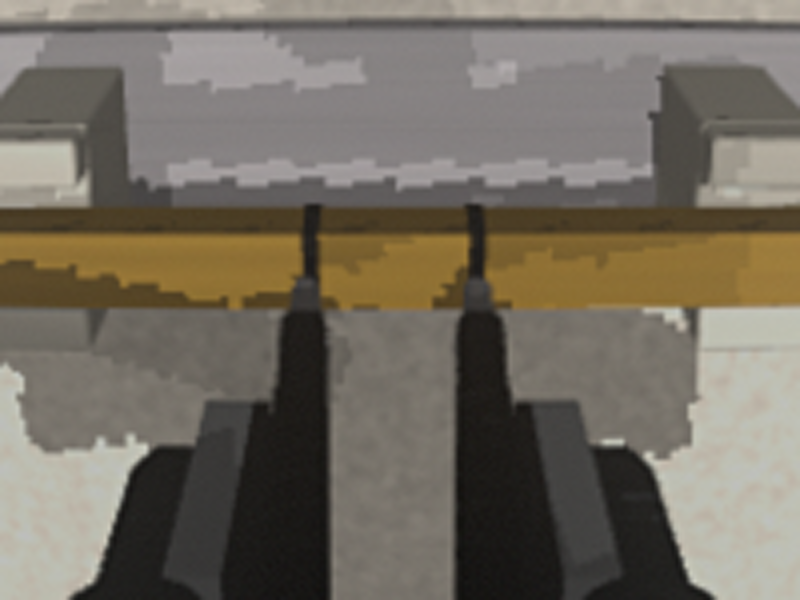

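Tips at crop (305,285) and (478,285), lines at (311,255) and (476,255): +0.3 mm along x is needed, and across the bar they're centred. Descending in small steps, watching force.

>>> drive_tool --pt "0.003 0.01 0 0 0 0 -0.4" --pt "0 0.01 0 0 0 0 -0.4" --pt "0 0 0 0 0 0 -0.4" --pt "0 0 0 0 0 0 -0.4" --pt "0 0 0 0 0 0 -0.4" --pt "0 0 0 0 0 0 -0.4" --pt "0 0 0 0 0 0 -0.4"

```text
time: 24.85
tcp_pos: [0.5789, -0.2356, 0.1085]
orientation: [-1.595, 0.112, -0.11]
ft_force: [0.7, 0.6, -0.6]
finger_gap: 0.0256
```

```bash
python3 chk.py | egrep -v "off 0.00[35]"; python3 -c "
from h import *
import time
for i in range(4):
  camera('top');print(manip.sense()['ft_force'],manip.sense()['tcp_pos'])"
```

```text
24.85 [ 0.5789 -0.2356  0.1085] gap 0.025615332239012134 F [ 0.6929  0.6242 -0.5692] toolY [-0.0037 -0.0265 -0.9996]
off 0 lines s [-0.0123  0.0116] min 43.833984 43.3125 med 114.42285
off 0.004 lines s [-0.0124  0.0117] min 33.9375 33.14453 med 99.87402
tcp along -0.0006249367939481193 across 0.0003569926711259268
[[259.     296.      -0.0126  -0.0123  -0.012    0.0564   0.0032]
 [260.     296.      -0.0136  -0.0122  -0.0107   0.0548   0.0028]
 [261.     296.5     -0.0135  -0.0118  -0.0101   0.0533   0.0031]
 [262.     296.      -0.014   -0.012   -0.01     0.0518   0.0033]
 [263.     296.      -0.0139  -0.0119  -0.01     0.0503   0.0027]
 [264.     296.      -0.0138  -0.0119  -0.0099   0.0489   0.0032]]
tip: along -0.012715456822829372 across -0.00010218782987547586 z 0.05212052798413534
[[259.     339.       0.0123   0.0126   0.0129   0.0564   0.0028]
 [260.     339.5      0.0111   0.0128   0.0146   0.0548   0.0028]
 [261.     339.       0.0105   0.0125   0.0145   0.0533   0.0028]
 [262.     338.5      0.0104   0.0121   0.0138   0.0518   0.0029]
 [263.     339.5      0.0103   0.0126   0.0148   0.0503   0.0029]
 [264.     339.5      0.0103   0.0125   0.0148   0.0488   0.0029]]
tip: along 0.012023387395924765 across -0.0003409597364952074 z 0.052156055549185495
[ 0.5522 -0.6454  0.4958] [ 0.5789 -0.2356  0.1085]
[ 0.4344  0.4195 -0.5109] [ 0.5789 -0.2356  0.1085]
[-0.1122  0.3678 -0.63  ] [ 0.5789 -0.2356  0.1085]
[-1.0587  0.8887 -0.2253] [ 0.5789 -0.2356  0.1085]
```

>>> drive_tool --pt "0 0.01 0 0 0 0 -0.4" --pt "0 0 0 0 0 0 -0.4" --pt "0 0 0 0 0 0 -0.4" --pt "0 0 0 0 0 0 -0.4"

```text
time: 25.5
tcp_pos: [0.5789, -0.2356, 0.1074]
orientation: [-1.595, 0.113, -0.11]
ft_force: [0.5, -0.3, -1.0]
finger_gap: 0.0262
```

```bash
cat > f.py <<'E'
from h import *
f=[];
for i in range(6): camera('wrist');f.append(manip.sense()['ft_force'])
s=manip.sense();print("mean F",np.mean(f,0),"tcp",s['tcp_pos'],s["finger_gap"],s["time"])
E
python3 f.py
```

```text
mean F [ 0.0883 -0.0173 -0.7193] tcp [ 0.5789 -0.2356  0.1075] 0.02593789272749028 25.8
```

>>> drive_tool --pt "0 0.007 0 0 0 0 -0.4" --pt "0 0 0 0 0 0 -0.4" --pt "0 0 0 0 0 0 -0.4" --pt "0 0 0 0 0 0 -0.4"

```text
time: 26.2
tcp_pos: [0.5789, -0.2356, 0.1068]
orientation: [-1.595, 0.112, -0.11]
ft_force: [0.1, 0.1, -0.3]
finger_gap: 0.0256
```

```bash
python3 f.py; python3 chk.py|egrep "tip:|tcp"
```

```text
mean F [-0.1656  0.0198 -1.1942] tcp [ 0.5789 -0.2356  0.1068] 0.025464434540268227 26.5
tcp along -0.0006197191694401538 across 0.00031951608248719404
tip: along -0.013973201840032364 across 0.002806877662778249 z 0.03714833287894781
tip: along 0.013219829981372958 across 0.0027745529184320266 z 0.037195137490875135
```

>>> drive_tool --pt "0 0.006 0 0 0 0 -0.4" --pt "0 0 0 0 0 0 -0.4" --pt "0 0 0 0 0 0 -0.4"

```text
time: 26.85
tcp_pos: [0.5789, -0.2356, 0.1061]
orientation: [-1.595, 0.113, -0.109]
ft_force: [0.0, 0.1, -0.9]
finger_gap: 0.0258
```

```bash
python3 f.py
```

```text
mean F [-0.1957 -0.1226 -0.5765] tcp [ 0.5789 -0.2356  0.1062] 0.025982086744642047 27.15
```

>>> drive_tool --pt "0 0.005 0 0 0 0 -0.4" --pt "0 0 0 0 0 0 -0.4" --pt "0 0 0 0 0 0 -0.4"

```text
time: 27.45
tcp_pos: [0.5789, -0.2356, 0.1057]
orientation: [-1.595, 0.113, -0.109]
ft_force: [0.0, 0.5, -0.7]
finger_gap: 0.0259
```

```bash
python3 f.py
```

```text
mean F [ 0.12    0.0149 -0.8901] tcp [ 0.5789 -0.2356  0.1057] 0.025657201796587255 27.75
```

>>> drive_tool --pt "0 0.006 0 0 0 0 -0.4" --pt "0 0 0 0 0 0 -0.4" --pt "0 0 0 0 0 0 -0.4"

```text
time: 28.05
tcp_pos: [0.5789, -0.2357, 0.1051]
orientation: [-1.595, 0.112, -0.11]
ft_force: [0.1, -0.4, -0.6]
finger_gap: 0.0252
```

```bash
python3 f.py
```

```text
mean F [ 0.3387 -0.007  -0.5697] tcp [ 0.5789 -0.2356  0.1051] 0.025771108958591738 28.35
```

>>> drive_tool --pt "0 0.005 0 0 0 0 -0.4" --pt "0 0 0 0 0 0 -0.4" --pt "0 0 0 0 0 0 -0.4"

```text
time: 28.65
tcp_pos: [0.579, -0.2358, 0.1049]
orientation: [-1.595, 0.112, -0.11]
ft_force: [-0.5, -0.0, 1.0]
finger_gap: 0.0256
```

```bash
python3 f.py
```

```text
mean F [-0.1409  0.0583  1.4586] tcp [ 0.579  -0.2357  0.1048] 0.025791115170339662 28.95
```

Contact: Fz rose by about 2.2 N. I'll look at it.

Run:
```python
from h import *
s,c=wrist();M=T(s);print("toolY",M[:3,1]);tilt(c);ctr,ax,n=lines(c)
print("tcp",(M[:3,3]-ctr)@ax,(M[:3,3]-ctr)@n)
g=cv2.cvtColor(c["image"],cv2.COLOR_RGB2GRAY)
for r in (262,263,264,265,266): print(r,g[r,286:306].tolist(),g[r,330:350].tolist())
P=wcloud(c);q=P[(P[...,2]>.05)&(P[...,2]<.06)&(abs((P-ctr)@n)<.008)&(abs((P-ctr)@ax)<.08)&(abs((P-ctr)@ax)>.02)]
e=(q-ctr);print("bar z vs along",np.polyfit(e@ax,q[:,2],1))
a=c["image"][220:295,260:375];save("pics/w11.png",cv2.resize(a,(800,522),interpolation=cv2.INTER_CUBIC))
```

```text
toolY [-0.0034 -0.0266 -0.9996]
y -0.045 n 1826 z med 0.0030 p90 0.0109  x -0.0185..0.0185 ymax -0.0350
y -0.035 n 1227 z med 0.0037 p90 0.0110  x -0.0185..0.0185 ymax -0.0250
y -0.025 n 1064 z med 0.0040 p90 0.0109  x -0.0185..0.0185 ymax -0.0150
y -0.015 n 769 z med 0.0046 p90 0.0109  x -0.0185..0.0185 ymax -0.0050
y -0.005 n 376 z med 0.0044 p90 0.0051  x -0.0164..0.0183 ymax 0.0050
y 0.005 n 292 z med 0.0047 p90 0.0052  x -0.0133..0.0138 ymax 0.0150
y 0.015 n 234 z med 0.0051 p90 0.0057  x -0.0140..0.0142 ymax 0.0248
y 0.025 n 145 z med 0.0053 p90 0.0058  x -0.0142..0.0148 ymax 0.0349
y 0.035 n 69 z med 0.0032 p90 0.0039  x -0.0133..0.0140 ymax 0.0449
y 0.045 n 1302 z med 0.0032 p90 0.0070  x -0.0185..0.0184 ymax 0.0550
y 0.055 n 262 z med 0.0072 p90 0.0077  x -0.0184..0.0183 ymax 0.0620
off 0 lines s [-0.0124  0.0105] min 65.36426 60.17578 med 103.34766
off 0.003 lines s [-0.0123  0.0116] min 32.921875 29.179688 med 105.37305
off 0.004 lines s [-0.0124  0.0116] min 31.75 30.59375 med 99.92969
off 0.005 lines s [-0.0124  0.0116] min 30.298828 30.073242 med 102.206055
tcp -0.00051
[... 252 characters left out ...]
, 66, 65, 66, 67, 64, 58, 63, 66, 92, 115, 115, 115] [89, 70, 68, 71, 70, 67, 54, 54, 56, 57, 54, 61, 73, 88, 98, 98, 97, 98, 114, 114]
264 [118, 117, 117, 117, 117, 98, 68, 57, 61, 61, 63, 63, 58, 56, 65, 71, 95, 118, 117, 116] [88, 67, 69, 71, 71, 67, 53, 54, 55, 55, 55, 57, 74, 100, 114, 113, 111, 111, 116, 115]
265 [115, 116, 117, 116, 117, 111, 90, 58, 59, 62, 63, 57, 57, 56, 65, 68, 94, 117, 116, 115] [88, 67, 68, 68, 69, 68, 56, 54, 55, 56, 55, 56, 74, 102, 117, 111, 86, 86, 113, 113]
266 [90, 88, 89, 89, 92, 92, 78, 57, 57, 59, 58, 56, 56, 56, 65, 71, 94, 115, 116, 115] [87, 67, 67, 70, 69, 65, 54, 54, 55, 54, 56, 56, 65, 82, 92, 87, 67, 71, 112, 115]
bar z vs along [-0.0007  0.0545]
```

Both rays and lines agree: the tips are at about -12.35 and +11.7 mm, the lines at -12.35 and +11.65 mm along the bar. I'll add a very slight push so both tips bear, then hold still.

>>> drive_tool --pt "0 0.0015 0 0 0 0 -0.4" --pt "0 0 0 0 0 0 -0.4" --pt "0 0 0 0 0 0 -0.4" --pt "0 0 0 0 0 0 -0.4" --pt "0 0 0 0 0 0 -0.4" --pt "0 0 0 0 0 0 -0.4" --pt "0 0 0 0 0 0 -0.4" --pt "0 0 0 0 0 0 -0.4" --pt "0 0 0 0 0 0 -0.4" --pt "0 0 0 0 0 0 -0.4" --pt "0 0 0 0 0 0 -0.4" --pt "0 0 0 0 0 0 -0.4"

```text
time: 30.2
tcp_pos: [0.579, -0.2357, 0.1046]
orientation: [-1.595, 0.112, -0.11]
ft_force: [-0.4, -0.1, 4.1]
finger_gap: 0.0257
```

>>> drive_tool --pt "0 0 0 0 0 0 -0.4" --pt "0 0 0 0 0 0 -0.4" --pt "0 0 0 0 0 0 -0.4" --pt "0 0 0 0 0 0 -0.4" --pt "0 0 0 0 0 0 -0.4" --pt "0 0 0 0 0 0 -0.4" --pt "0 0 0 0 0 0 -0.4" --pt "0 0 0 0 0 0 -0.4" --pt "0 0 0 0 0 0 -0.4" --pt "0 0 0 0 0 0 -0.4" --pt "0 0 0 0 0 0 -0.4" --pt "0 0 0 0 0 0 -0.4"

```text
time: 31.4
tcp_pos: [0.579, -0.2357, 0.1045]
orientation: [-1.595, 0.112, -0.11]
ft_force: [-0.6, -0.3, 4.9]
finger_gap: 0.0257
```

```bash
python3 f.py
python3 - <<'E'
from h import *
s,c=wrist();M=T(s);ctr,ax,n=lines(c);print("tcp",(M[:3,3]-ctr)@ax,(M[:3,3]-ctr)@n)
for L in(-.01235,.01165):
    print("line px at across 0:",wpix(c,ctr+L*ax))
m=c["mount"];z=c["range_z"];g=cv2.cvtColor(c["image"],cv2.COLOR_RGB2GRAY)
for r in(268,270): print(r,g[r,286:306].tolist(),g[r,330:350].tolist())
P=wcloud(c)
for sg in(-1,1):
    e=P-ctr;k=(abs(e@n)<.006)&(e[...,2]>.004)&(e[...,2]<.009)&(abs(e@ax-sg*.012)<.006)&(z>0)
    w=e[k];print("tip pts",len(w),"along",(w@ax).min(),(w@ax).mean(),(w@ax).max(),"across front",np.median(w@n))
for t in("tip_l",):
  for nm in("wrist","scene"):
    if nm=="scene":camera(nm)
    for d in models.tip_of(t,nm)[:2]:
        w=np.array(d["at"])-ctr;print(nm,t,w@ax,w@n,w[2],d["conf"])
E
```

```text
mean F [-0.1836  0.0762  5.2875] tcp [ 0.579  -0.2357  0.1045] 0.025530223969811108 31.7
off 0 lines s [-0.0121  0.0105] min 64.9082 56.8125 med 105.60156
off 0.003 lines s [-0.0123  0.0116] min 31.6875 28.580078 med 103.50342
off 0.004 lines s [-0.0123  0.0116] min 31.305664 29.515625 med 99.958496
off 0.005 lines s [-0.0124  0.0115] min 30.335938 29.30664 med 102.0
tcp -0.0005821168667212732 0.0001947652772036418
line px at across 0: [[296.223  261.3489]]
line px at across 0: [[338.9243 261.3105]]
268 [66, 69, 67, 68, 62, 49, 38, 32, 32, 33, 32, 32, 30, 33, 49, 64, 84, 99, 92, 70] [114, 91, 69, 70, 66, 49, 35, 32, 30, 33, 32, 31, 32, 39, 51, 60, 67, 72, 112, 115]
270 [71, 72, 71, 61, 43, 27, 31, 30, 29, 29, 29, 30, 28, 27, 27, 54, 68, 69, 68, 69] [106, 88, 71, 65, 47, 28, 28, 29, 28, 28, 29, 30, 28, 27, 27, 44, 68, 69, 73, 106]
tip pts 20 along -0.013788883020437771 -0.011986057631237737 -0.010363381446588108 across front 0.0018575316439255953
tip pts 21 along 0.009630018513927013 0.011353621085300332 0.013630209219013149 across front 0.0022106011927306834
wrist tip_l -0.013489053460411885 0.0018290535099198299 0.0006000000000000033 0.91
wrist tip_l 0.013510965743870207 0.0037287805872652804 0.002799999999999997 0.87
scene tip_l -0.053630998786233675 -0.0028383039285814577 -0.0448 0.6
scene tip_l -0.01723859402156531 0.0004907913606137462 -0.0003999999999999976 0.47
```

The lines project to columns 296.2 and 338.9, and the tips sit at 296.1 and 339.0. The push is about 6 N, so I'll ease it slightly and hold.

>>> drive_tool --pt "0 -0.001 0 0 0 0 -0.4" --pt "0 0 0 0 0 0 -0.4" --pt "0 0 0 0 0 0 -0.4" --pt "0 0 0 0 0 0 -0.4" --pt "0 0 0 0 0 0 -0.4"

```text
time: 32.4
tcp_pos: [0.5789, -0.2357, 0.1045]
orientation: [-1.595, 0.113, -0.11]
ft_force: [1.5, 0.3, 5.0]
finger_gap: 0.0258
```

```bash
python3 f.py
```

```text
mean F [-0.0021 -0.3276  4.7851] tcp [ 0.5789 -0.2357  0.1046] 0.025930781011781916 32.7
```

>>> drive_tool --pt "0 -0.0015 0 0 0 0 -0.4" --pt "0 0 0 0 0 0 -0.4" --pt "0 0 0 0 0 0 -0.4" --pt "0 0 0 0 0 0 -0.4" --pt "0 0 0 0 0 0 -0.4" --pt "0 0 0 0 0 0 -0.4"

```text
time: 33.3
tcp_pos: [0.5789, -0.2356, 0.1046]
orientation: [-1.595, 0.113, -0.109]
ft_force: [0.6, 0.2, 4.7]
finger_gap: 0.0257
```

```bash
python3 f.py
```

```text
mean F [ 0.6878 -0.1545  4.0142] tcp [ 0.5789 -0.2357  0.1046] 0.025838613018837043 33.6
```

>>> drive_tool --pt "0 -0.002 0 0 0 0 -0.4" --pt "0 0 0 0 0 0 -0.4" --pt "0 0 0 0 0 0 -0.4" --pt "0 0 0 0 0 0 -0.4" --pt "0 0 0 0 0 0 -0.4" --pt "0 0 0 0 0 0 -0.4"

```text
time: 34.2
tcp_pos: [0.5788, -0.2356, 0.1048]
orientation: [-1.594, 0.113, -0.109]
ft_force: [0.8, -0.1, 3.1]
finger_gap: 0.0258
```

```bash
python3 f.py
```

```text
mean F [ 0.1181 -0.2595  2.3893] tcp [ 0.5788 -0.2356  0.1047] 0.025504516196893038 34.5
```

About 3 N on the bar now. Holding still for over 2 s.

>>> drive_tool --pt "0 0 0 0 0 0 -0.4" --pt "0 0 0 0 0 0 -0.4" --pt "0 0 0 0 0 0 -0.4" --pt "0 0 0 0 0 0 -0.4" --pt "0 0 0 0 0 0 -0.4" --pt "0 0 0 0 0 0 -0.4" --pt "0 0 0 0 0 0 -0.4" --pt "0 0 0 0 0 0 -0.4" --pt "0 0 0 0 0 0 -0.4" --pt "0 0 0 0 0 0 -0.4" --pt "0 0 0 0 0 0 -0.4" --pt "0 0 0 0 0 0 -0.4"

```text
time: 35.7
tcp_pos: [0.5789, -0.2356, 0.1048]
orientation: [-1.595, 0.113, -0.109]
ft_force: [-0.4, 0.3, 1.2]
finger_gap: 0.0255
```

>>> drive_tool --pt "0 0 0 0 0 0 -0.4" --pt "0 0 0 0 0 0 -0.4" --pt "0 0 0 0 0 0 -0.4" --pt "0 0 0 0 0 0 -0.4" --pt "0 0 0 0 0 0 -0.4" --pt "0 0 0 0 0 0 -0.4" --pt "0 0 0 0 0 0 -0.4" --pt "0 0 0 0 0 0 -0.4" --pt "0 0 0 0 0 0 -0.4" --pt "0 0 0 0 0 0 -0.4" --pt "0 0 0 0 0 0 -0.4" --pt "0 0 0 0 0 0 -0.4"

```text
time: 36.9
tcp_pos: [0.5789, -0.2356, 0.1049]
orientation: [-1.595, 0.113, -0.11]
ft_force: [0.6, 1.1, 1.8]
finger_gap: 0.0257
```

```bash
python3 f.py
python3 - <<'E'
from h import *
s,c=wrist();M=T(s);ctr,ax,n=lines(c);print("tcp",(M[:3,3]-ctr)@ax,(M[:3,3]-ctr)@n)
for L in(-.01235,.0116): print("line px",wpix(c,ctr+L*ax))
g=cv2.cvtColor(c["image"],cv2.COLOR_RGB2GRAY)
for r in(264,270,272): print(r,g[r,286:306].tolist(),g[r,330:350].tolist())
tilt(c)
E
```

```text
mean F [-0.0799 -0.454   1.0554] tcp [ 0.5789 -0.2356  0.1049] 0.026058062811888705 37.2
off 0 lines s [-0.0123  0.0105] min 66.31445 59.33008 med 102.91797
off 0.003 lines s [-0.0123  0.0116] min 32.39453 28.90625 med 104.94922
off 0.004 lines s [-0.0124  0.0116] min 32.57422 30.164062 med 99.9043
off 0.005 lines s [-0.0124  0.0116] min 29.704102 30.46875 med 102.82031
tcp -0.0006731768561870728 0.00027450078243246344
line px [[296.4429 261.23  ]]
line px [[338.9836 261.1995]]
264 [117, 116, 117, 117, 117, 118, 101, 62, 59, 62, 63, 62, 61, 59, 66, 70, 96, 117, 118, 115] [90, 68, 68, 69, 70, 68, 56, 54, 55, 55, 55, 53, 67, 95, 114, 114, 113, 111, 112, 114]
270 [76, 76, 77, 65, 44, 27, 29, 29, 28, 28, 29, 29, 29, 29, 27, 47, 64, 72, 71, 70] [108, 90, 74, 69, 52, 26, 26, 30, 30, 28, 30, 30, 31, 28, 28, 45, 73, 74, 75, 105]
272 [102, 103, 104, 89, 58, 30, 28, 29, 27, 29, 31, 30, 26, 28, 27, 54, 83, 101, 101, 98] [113, 113, 115, 108, 77, 32, 25, 31, 30, 30, 30, 30, 30, 28, 28, 41, 76, 113, 113, 113]
y -0.045 n 1811 z med 0.0031 p90 0.0109  x -0.0185..0.0185 ymax -0.0350
y -0.035 n 1218 z med 0.0037 p90 0.0110  x -0.0185..0.0185 ymax -0.0250
y -0.025 n 1082 z med 0.0041 p90 0.0109  x -0.0185..0.0185 ymax -0.0150
y -0.015 n 756 z med 0.0047 p90 0.0109  x -0.0185..0.0185 ymax -0.0050
y -0.005 n 377 z med 0.0045 p90 0.0052  x -0.0177..0.0180 ymax 0.0050
y 0.005 n 291 z med 0.0048 p90 0.0053  x -0.0133..0.0137 ymax 0.0150
y 0.015 n 228 z med 0.0051 p90 0.0056  x -0.0140..0.0143 ymax 0.0249
y 0.025 n 149 z med 0.0052 p90 0.0057  x -0.0139..0.0144 ymax 0.0320
y 0.035 n 67 z med 0.0031 p90 0.0037  x -0.0134..0.0141 ymax 0.0449
y 0.045 n 1333 z med 0.0028 p90 0.0069  x -0.0185..0.0185 ymax 0.0550
y 0.055 n 271 z med 0.0071 p90 0.0076  x -0.0182..0.0185 ymax 0.0618
```

The force has settled lower, at about 1.9 N on the bar. I'll add 0.1 mm for margin, then hold again.

>>> drive_tool --pt "0 0.001 0 0 0 0 -0.4" --pt "0 0 0 0 0 0 -0.4" --pt "0 0 0 0 0 0 -0.4" --pt "0 0 0 0 0 0 -0.4" --pt "0 0 0 0 0 0 -0.4" --pt "0 0 0 0 0 0 -0.4" --pt "0 0 0 0 0 0 -0.4" --pt "0 0 0 0 0 0 -0.4" --pt "0 0 0 0 0 0 -0.4" --pt "0 0 0 0 0 0 -0.4" --pt "0 0 0 0 0 0 -0.4" --pt "0 0 0 0 0 0 -0.4"

```text
time: 38.45
tcp_pos: [0.5789, -0.2357, 0.1048]
orientation: [-1.595, 0.112, -0.11]
ft_force: [-0.3, -0.4, 1.3]
finger_gap: 0.0254
```

>>> drive_tool --pt "0 0 0 0 0 0 -0.4" --pt "0 0 0 0 0 0 -0.4" --pt "0 0 0 0 0 0 -0.4" --pt "0 0 0 0 0 0 -0.4" --pt "0 0 0 0 0 0 -0.4" --pt "0 0 0 0 0 0 -0.4" --pt "0 0 0 0 0 0 -0.4" --pt "0 0 0 0 0 0 -0.4" --pt "0 0 0 0 0 0 -0.4" --pt "0 0 0 0 0 0 -0.4" --pt "0 0 0 0 0 0 -0.4" --pt "0 0 0 0 0 0 -0.4"

```text
time: 39.65
tcp_pos: [0.5789, -0.2357, 0.1048]
orientation: [-1.595, 0.113, -0.11]
ft_force: [0.6, 0.1, 0.8]
finger_gap: 0.0257
```

>>> drive_tool --pt "0 0 0 0 0 0 -0.4" --pt "0 0 0 0 0 0 -0.4" --pt "0 0 0 0 0 0 -0.4" --pt "0 0 0 0 0 0 -0.4" --pt "0 0 0 0 0 0 -0.4" --pt "0 0 0 0 0 0 -0.4" --pt "0 0 0 0 0 0 -0.4" --pt "0 0 0 0 0 0 -0.4" --pt "0 0 0 0 0 0 -0.4" --pt "0 0 0 0 0 0 -0.4" --pt "0 0 0 0 0 0 -0.4" --pt "0 0 0 0 0 0 -0.4"

```text
time: 40.85
tcp_pos: [0.5789, -0.2357, 0.1048]
orientation: [-1.595, 0.113, -0.11]
ft_force: [0.2, 0.0, 1.1]
finger_gap: 0.0255
```

```bash
python3 f.py; python3 f.py
```

```text
mean F [ 0.2172 -0.0593  1.5351] tcp [ 0.5789 -0.2357  0.1048] 0.0256022682191309 41.15
mean F [ 0.2436 -0.3404  1.5956] tcp [ 0.5789 -0.2356  0.1048] 0.02587282984147143 41.45
```

```bash
python3 -c "
from plant import workorder
print(workorder.hand_in())"
```

```text
the job is handed in; nothing more can be done
None
```

I laid the 150 mm bar in both saddles and let go. I then took the tester out by its two arms, closed its tips to 24 mm and rested them on the two lines. I handed the job in at about 41.5 s with the tester still held there.

**Last checks**
- **Bar:** the top was flat at 54.5 mm after release, which fits the 54 mm expected when seated. It was centred on the stand to about 1 mm.
- **Lines and tips:** the lines measured 24.0 mm apart. They project to camera columns 296.4 and 339.0. The tips were last measured, just above the bar, at about 296.1 and 339.0, which is within about 0.3 mm.
- **Contact:** about 2.4 N downwards, steady over the last 3 s or so of holding. It had peaked at about 6 N before I eased it off.

**Checks that disagreed or were missing**
- **Tilt:** the tester swung about 3° in the pads while being carried, ending about 1.5° off the tool axis. I tilted the tool 1.5° to make it upright, and the slope did not change after that.
- **Tip network:** it put the tips 1 to 2 mm outside the lines (one scene reading was 5 mm off). I trusted the image edges and depth instead.
- **Both tips bearing:** I inferred this from the level tool and bar and from the force, not from a separate measurement.
- **Pictures:** the last close-up was refused at the 12-picture limit, so the final alignment was checked by numbers only.
- **Bystanders:** I did not re-measure them at the end.

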